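# Glue up a wooden breakfast board in the screw clamp

### The job

The staves of this wooden breakfast board are ready to be glued up. First clear the bed of the blue clamp: put the spice jar and the black marker in the wicker basket (leave the salt shaker where it stands). Then lay all the staves flat on the bed side by side between the jaws, parallel to the jaws, with their ends even and centred on the jaws, and turn the crank until the moving jaw has pushed them all together against the fixed jaw and holds them snug: firm to the hand but not forced.

Things in the scene. Friction and masses are not known exactly. Their poses are not given: they have to be found in the camera images.
- clamp: blue screw clamp, fixed on the worktop, 140 mm wide. Origin under the middle of its bed, at worktop height; y axis: clamping direction, from the crank towards the fixed jaw; x along the jaws; z up. Aluminium bed, 120 mm up, x -70 to +70 mm, with an 18 mm slot along its middle. Fixed jaw's face: plane y = +115 mm. Crank axis: along y at x = 0, 98 mm up
- fixed_jaw: fixed jaw of the clamp, plywood-faced, 140 mm wide (x), 30 mm thick, 45 mm high above the bed; origin at the foot of the middle of its face, on the bed; axes as the clamp's
- jaw: moving jaw, plywood-faced, 140 mm wide (x), 30 mm thick, 45 mm high above the bed; origin at the foot of the middle of its face, on the bed; axes as the clamp's. It slides along +y towards the fixed jaw, 16 mm for each turn of the crank (quick four-start screw). At the start the jaws stand 170 to 190 mm apart
- crank (a joint): turn of the crank, rad: 0 = jaws 190 mm apart, handle straight above the axis; grows as the jaw closes (clockwise looking along the clamp's +y: from the top the handle goes towards +x). Steady friction, about 5 N at the handle; stays where it is left (springs back a little if let go with over 100 N between the jaws). With the work gripped, some 3 N more at the handle for each 60 N between the jaws
- handle_grip (a point): where to take the crank's black handle, a round bar 22 mm thick, 90 mm long, that spins freely on its pin, parallel to the clamp's y axis and 48 mm from the crank's axis; it goes round in an upright circle, 50 to 146 mm up. The point: on its centre line, y = -261 mm in the clamp's frame, 58 mm from the crank arm, 33 mm from its free end. Use the position only: its axes turn with the bar
- stave_a: wooden stave, 160 x 30 x 30 mm, pale wood, lying on the white cutting board at the start; origin at its centre, its x axis along its length. Not every start has all four staves
- stave_b: wooden stave, 160 x 30 x 30 mm, dark brown wood, lying on the white cutting board at the start; origin at its centre, its x axis along its length. Not every start has all four staves
- stave_c: wooden stave, 160 x 30 x 30 mm, pale wood, lying on the white cutting board at the start; origin at its centre, its x axis along its length. Not every start has all four staves
- stave_d: wooden stave, 160 x 30 x 30 mm, dark brown wood, lying on the white cutting board at the start; origin at its centre, its x axis along its length. Not every start has all four staves
- spice_jar: spice jar with a yellow cap, 42 mm across and 106 mm high, standing on the clamp's bed; origin at the centre of its foot, z up the jar
- marker: black marker pen, 135 mm long, 15 mm thick, lying on the clamp's bed; origin in the middle of its underside, its y axis along the pen
- basket: open wicker basket, 196 x 139 mm over the rim and 85 mm high, loose on the worktop; origin at the centre of its foot, x axis along its length. Inside it is about 150 mm (x from -70 to +80 mm) by 95 mm (y from -43 to +50 mm), its floor 12 mm up
- cutting_board: white cutting board, 320 x 240 mm and 10 mm thick, lying fixed on the worktop, the staves on it; origin at the centre of its underside, x axis along its length
- salt: salt shaker with a grey cap, standing behind the clamp, 44 mm across and 90 mm high; origin at the centre of its foot

How it is judged:
On the way, in this order (a step that is already met when the one before it is completed fails the run):
1. the spice jar and the marker are cleared off the clamp's bed into the basket (x of spice_jar in the frame of basket between -0.085 and 0.085 m and y of spice_jar in the frame of basket between -0.06 and 0.065 m and z of spice_jar in the frame of basket between 0 and 0.085 m and x of marker in the frame of basket between -0.085 and 0.085 m and y of marker in the frame of basket between -0.06 and 0.065 m and z of marker in the frame of basket between 0 and 0.085 m and linear speed of each of spice_jar, marker below 0.05 m/s), for 0.2 s.
2. all the staves lie side by side on the bed between the jaws (x of stave_a in the frame of clamp between -0.035 and 0.035 m and y of stave_a in the frame of clamp between -0.075 and 0.115 m and z of stave_a in the frame of clamp between 0.125 and 0.145 m and angle between the x axis of each of stave_a, stave_b, stave_c, stave_d and the x axis of clamp, either way round below 0.3 rad and x of stave_b in the frame of clamp between -0.035 and 0.035 m and y of stave_b in the frame of clamp between -0.075 and 0.115 m and z of stave_b in the frame of clamp between 0.125 and 0.145 m and x of stave_c in the frame of clamp between -0.035 and 0.035 m and y of stave_c in the frame of clamp between -0.075 and 0.115 m and z of stave_c in the frame of clamp between 0.125 and 0.145 m and x of stave_d in the frame of clamp between -0.035 and 0.035 m and y of stave_d in the frame of clamp between -0.075 and 0.115 m and z of stave_d in the frame of clamp between 0.125 and 0.145 m), for 0.2 s.
3. the jaws grip the staves snugly (x of stave_a in the frame of clamp between -0.02 and 0.02 m and y of stave_a in the frame of clamp between -0.075 and 0.115 m and z of stave_a in the frame of clamp between 0.131 and 0.139 m and angle between the x axis of each of stave_a, stave_b, stave_c, stave_d and the x axis of clamp, either way round below 0.06 rad and x of stave_b in the frame of clamp between -0.02 and 0.02 m and y of stave_b in the frame of clamp between -0.075 and 0.115 m and z of stave_b in the frame of clamp between 0.131 and 0.139 m and x of stave_c in the frame of clamp between -0.02 and 0.02 m and y of stave_c in the frame of clamp between -0.075 and 0.115 m and z of stave_c in the frame of clamp between 0.131 and 0.139 m and x of stave_d in the frame of clamp between -0.02 and 0.02 m and y of stave_d in the frame of clamp between -0.075 and 0.115 m and z of stave_d in the frame of clamp between 0.131 and 0.139 m and contact force between each of jaw, fixed_jaw and anything else above 20 N), for 0.2 s.
At the end, for the whole second after the job is handed in: jar and marker in the basket; every stave flat on the bed between the jaws (centre within 4 mm of lying height, within 20 mm of the middle of the jaws, parallel to the jaws within 0.06 rad), at rest, pressed between the two jaws with more than 20 N on each; the basket still upright (all of step 1 and all of step 3 and linear speed of each of stave_a, stave_b, stave_c, stave_d below 0.01 m/s and angle between basket's own z axis and vertical below 0.1 rad); the robot touches nothing.
It fails at once if the clamp is forced: more than 350 N between the moving jaw and the work (contact force between jaw and anything else above 350 N).
It fails at once if the salt shaker is pushed from its place by more than 40 mm (distance of salt from where it was at the start of the episode above 0.04 m).
Of stave_a, stave_b, stave_c, stave_d only 2 to 4 are there at a start; the rules pass over those that are not, and their reading is None.
At some moment in a run one of spice_jar, marker, basket may be knocked a few centimetres aside while the robot is not near it.
Once in a run the grip may slacken for a moment while it holds something.
It also fails if it takes over 210 s, if anything falls off the work surface, if the arm or the gripper's body presses on something with over 40 N, if the wrist force passes 120 N, or if a joint passes its speed limit or range.

### The arm

A 7-joint arm with a two-finger parallel gripper is mounted at the origin on the work surface; the furniture and walls round the work are solid. World frame = base frame: x ahead of the robot, y to its left, z up, the work surface at z = 0. Lengths are in m, angles in rad, forces in N, time in s.
With the tool pointing down it reaches from about 0.425 to 0.95 m from the base axis. Payload 4.7 kg.
Tool frame: the origin (TCP) lies between the finger pads; the fingertips stand 17 mm ahead of it and the grasp point (between the pads) lies 2 mm behind it; z points along the fingers, y is the line along which they close (so a half turn about z gives the same grasp; the last joint's range is limited). The gripper opens to 87 mm and grips with 3 to 60 N. Pads are 19 mm wide; open, the fingers measure 117 mm over their backs; the gripper's body (75 mm by 190 mm) begins 51 mm behind the grasp point.
Start: joints at [1.24, 0.469, -0.049, 1.532, 0.024, 1.141, -0.082], TCP at [0.201, -0.644, 0.24] pointing down, gripper open.
Joint ranges: [-2.59, 2.59], [-0.33, 1.99], [-1.39, 1.29], [0.1, 2.45], [-1.04, 4.18], [0.21, 1.99], [-2.66, 2.66]. Speed limits (rad/s): [2.57, 2.57, 3.14, 3.14, 3.14, 3.14, 3.14].

### API

Orientations are given as a rotation vector (axis times angle).
In Python, from bench import status, cams, robot, find_in, regions_of, place_of gives the robot as it stands.
- The arm moves only by the tool carry_out, never from a script. Its argument "plan" is a list of rows, each an object with "delta_pos": the shift along the tool's x, y, z in mm, a list of three; "twist": the turn, a rotation vector about the tool's x, y, z in degrees, a list of three; "fingers": the opening, from 0 (shut) to 1 (fully open). A call has 1 to 20 rows; each row shifts and turns the commanded pose from where the row before left it, along the tool's axes as they then stand; what a row does not reach is not made up. A row lasts 1/12 s, in which the tool goes at most 41.7 mm and 7.16 degrees, less where a joint would pass 70% of its speed; a pose out of reach is approached as far as the arm can. A call with a gripper value outside its range is refused whole. The fingers move at their own pace and stop on an object; "newtons" is the grip in N (left out, the last holds). Time passes only in rows, so rows that do not move let the fingers close. It gives the time, the measured TCP pose, the force, the opening and the grip force at its end, in the units of the state.
- status.read_state(): the state, without advancing time (a new reading comes with each control period).
- cams.camera(name): name is "scene" or "top" or "wrist"; returns the picture (480x640x3 uint8, red, green, blue); there is no depth.
- cams.camera_model(name): a dict with "camera_matrix" (3x3 intrinsics, pixels), "rvec" (rotation vector, rad) and "tvec" (3), from world to camera coordinates, as OpenCV has them. Camera axes: x right, y down, z forward; pixel columns grow to the right and rows downward; lengths in m; the calibration is good to about 2 mm. A picture is of the moment at which its call begins: read the wrist's pose just before it. camera_model takes no time and is no camera call; for the wrist camera it gives the pose at the moment of the call.
- robot.job_done(): hands the job in; it is judged then, once.
Trained networks look in the newest picture that a camera, given by its name, has taken for a name from the list of things; names that differ only in an ending like _2 or _b are one class to them, and where a whole thing is asked for, a point or a joint stands for the part that bears it (a point fixed in the world has none). Each returns a list of dicts, best first, with "conf" (0 to 1); they miss things now and then, are a little off and sometimes report something else, mostly with a low value. They report only what shows in the picture. A call takes as long as a camera call.
- find_in(camera, name): "extent" ([centre column, centre row, width, height] in pixels, round what is visible of it).
- regions_of(camera, name): "mask" (480x640 bool, what is visible of it) and "extent" ([centre column, centre row, width, height] in pixels, round what is visible of it).
- place_of(camera, name): "position" ([column, row] in pixels: a listed point, or the origin of a listed thing).
The state is a dict: "time": time; "joints": joint angles; "qvel": joint speeds; "tau": joint torques, N m; "position": TCP position; "eef_rot": TCP orientation; "force": force on the tool from outside, world axes, zero at the start; "torque": the same for the moment, N m; "opening": finger opening in m; "grip_force": force on a finger pad.
Only numpy, scipy, OpenCV 4.12 (cv2) and the standard library are available. Lean on these libraries where they do the work, as an engineer would, in place of code of your own. Each camera call takes 0.05 s, during which the arm holds its last target. There are 200 camera calls.

## Working session

There is one attempt and no reset: what is moved stays moved. The work goes in short steps, Python scripts to look and compute and a tool call to move; the robot and the scene stay as the last step left them, time stands still between calls to the robot, and variables do not carry over. Pictures are saved under pics/ and viewed, at most 17 in all, crops included, and the job is handed in when it is done.

Besides the shell and the picture viewer there is one more tool, called after "Emit:" as name([rows], argument=value, ...), one row to a line, values as JSON. carry_out: Moves the arm, as the interface text tells. Its arguments: {"type":"object","properties":{"plan":{"type":"array"},"newtons":{"type":"number"}},"required":["plan"]}

```bash
ls; mkdir -p pics; cat > h.py <<'E'
import numpy as np, cv2
from bench import status, cams, robot, find_in, regions_of, place_of
def snap(c,f=None):
    im=cams.camera(c); m=cams.camera_model(c)
    if f: cv2.imwrite('pics/'+f,im[:,:,::-1])
    return im,m
def ray(m,px):
    K=np.array(m['camera_matrix'],float);R=cv2.Rodrigues(np.array(m['rvec'],float))[0];t=np.array(m['tvec'],float).ravel()
    d=R.T@np.linalg.inv(K)@np.array([px[0],px[1],1.]);return -R.T@t,d
def at_z(m,px,z):
    o,d=ray(m,px);return o+d*(z-o[2])/d[2]
def proj(m,P):
    return cv2.projectPoints(np.array(P,float).reshape(-1,1,3),np.array(m['rvec'],float),np.array(m['tvec'],float),np.array(m['camera_matrix'],float),None)[0].reshape(-1,2)
def tri(m1,p1,m2,p2):
    A=[];b=[]
    M=np.zeros((3,3));v=np.zeros(3)
    for m,p in((m1,p1),(m2,p2)):
        o,d=ray(m,p);d=d/np.linalg.norm(d);Q=np.eye(3)-np.outer(d,d);M+=Q;v+=Q@o
    return np.linalg.solve(M,v)
E
python3 - <<'E'
from h import *
np.set_printoptions(precision=4,suppress=True)
for c in('top','scene'):
    im,m=snap(c,c+'0.png'); print(c,m['tvec'],ray(m,(320,240)))
    for n in ['clamp','fixed_jaw','jaw','handle_grip','stave_a','stave_b','spice_jar','marker','basket','cutting_board','salt']:
        print(n,[(np.round(r['position']),round(r['conf'],2)) for r in place_of(c,n)[:4]])
print(status.read_state())
E
```

```text
pics
top [0.0447 0.5242 1.3855] (array([0.4233, 0.0359, 1.4199]), array([ 0.0732,  0.0108, -0.9973]))
clamp [(array([387., 249.]), 0.82)]
fixed_jaw [(array([343., 249.]), 0.9)]
jaw [(array([421., 242.]), 0.88)]
handle_grip [(array([500., 219.]), 0.78)]
stave_a [(array([257., 294.]), 0.92), (array([256., 244.]), 0.84), (array([259., 269.]), 0.67), (array([259., 217.]), 0.63)]
stave_b [(array([257., 294.]), 0.92), (array([256., 244.]), 0.84), (array([259., 269.]), 0.67), (array([259., 217.]), 0.63)]
spice_jar [(array([409., 226.]), 0.77)]
marker [(array([363., 251.]), 0.81), (array([339., 246.]), 0.68)]
basket []
cutting_board [(array([266., 252.]), 0.61)]
salt [(array([346., 198.]), 0.65), (array([260., 271.]), 0.51), (array([260., 215.]), 0.36)]
scene [0.3283 0.3667 0.8443] (array([-0.0213,  0.4211,  0.8816]), array([ 0.5317, -0.3879, -0.7531]))
clamp [(array([366., 252.]), 0.92)]
fixed_jaw [(array([332., 238.]), 0.79), (array([365., 253.]), 0.16)]
jaw [(array([394., 203.]), 0.89)]
handle_grip [(array([431., 168.]), 0.76)]
stave_a [(array([257., 297.]), 0.96), (array([238., 278.]), 0
[... 270 characters left out ...]
ay([355., 234.]), 0.74)]
basket [(array([165., 354.]), 0.65), (array([258., 301.]), 0.54)]
cutting_board [(array([268., 312.]), 0.63)]
salt [(array([306., 233.]), 0.6), (array([165., 356.]), 0.46)]
{'time': 1.2, 'joints': array([ 1.2401,  0.4686, -0.0486,  1.5325,  0.0241,  1.141 , -0.0823]), 'qvel': array([ 0.0007,  0.0008,  0.001 , -0.0004,  0.0016,  0.0003, -0.0014]), 'tau': array([  0.0002, -50.785 ,  -0.0809, -23.6456,  -0.0614,   0.031 ,
        -0.    ]), 'position': array([ 0.2007, -0.6445,  0.2396]), 'eef_rot': array([3.1058, 0.4723, 0.0001]), 'force': array([ 0.1853,  0.4515, -0.0621]), 'torque': array([-0.0213, -0.0167, -0.002 ]), 'grip_force': 0.0, 'opening': 0.08722225405654147}
```

View pics/top0.png

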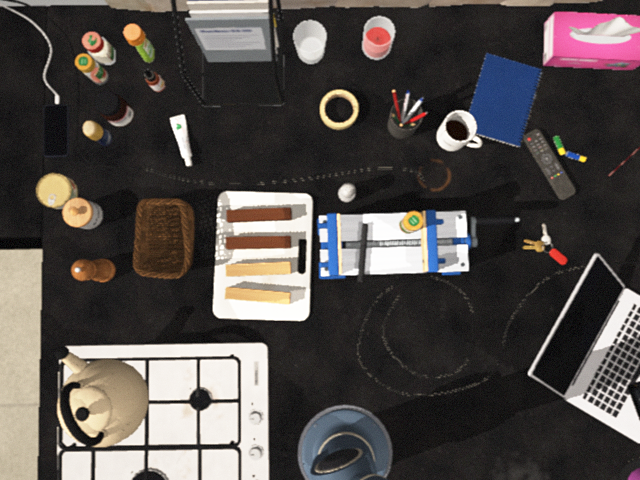

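View pics/scene0.png

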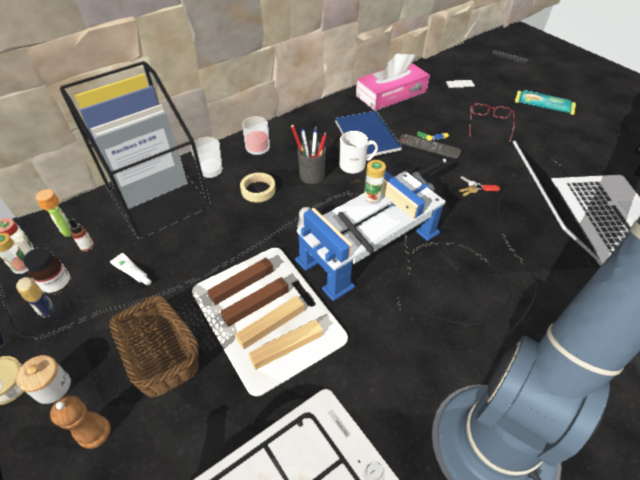

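```bash
python3 - <<'E'
from h import *
np.set_printoptions(precision=4,suppress=True)
im,mt=snap('top')
def show(n,z,k=1,thr=.3):
    for r in regions_of('top',n)[:k]:
        if r['conf']<thr: continue
        c,_=cv2.findContours(r['mask'].astype(np.uint8),cv2.RETR_EXTERNAL,cv2.CHAIN_APPROX_NONE)
        c=max(c,key=cv2.contourArea).reshape(-1,2)
        W=np.array([at_z(mt,p,z)[:2] for p in c])
        b=cv2.minAreaRect((W*1000).astype(np.float32))
        print(n,round(r['conf'],2),np.round(b[0]),np.round(b[1]),round(b[2],1), r['extent'])
for n,z,k in [('clamp',.12,1),('fixed_jaw',.165,1),('jaw',.165,1),('stave_a',.04,5),('marker',.13,2),('spice_jar',.2,1),('basket',.08,2),('handle_grip',.12,1),('cutting_board',.01,1),('salt',.09,1)]: show(n,z,k)
ims,ms=snap('scene')
for n in ['fixed_jaw','jaw','handle_grip','marker','spice_jar','salt','basket']:
    a=place_of('top',n);b=place_of('scene',n)
    if a and b: print(n,'tri',tri(mt,a[0]['position'],ms,b[0]['position']))
for n,z in [('fixed_jaw',.12),('jaw',.12),('clamp',0),('marker',.12),('spice_jar',.12),('basket',0),('salt',0)]:
    for c,m in(('top',mt),('scene',ms)):
        r=place_of(c,n)
        if r: print(n,c,at_z(m,r[0]['position'],z),round(r[0]['conf'],2))
crop=cv2.resize(im[195:295,305:530],None,fx=3.5,fy=3.5,interpolation=cv2.INTER_CUBIC)
cv2.imwrite('pics/clampcrop.png',crop[:,:,::-1])
E
```

```text
clamp 0.87 [ 509. -178.] [152. 468.] 0.9 [419.0, 246.2, 202.4, 67.2]
fixed_jaw 0.9 [505.  29.] [142.  52.] 1.1 [329.2, 245.3, 24.8, 61.8]
jaw 0.73 [ 511. -200.] [138.  51.] 1.3 [432.4, 239.6, 24.1, 62.0]
stave_a 0.89 [589. 204.] [ 37. 163.] 1.9 [259.9, 215.2, 65.6, 15.7]
stave_a 0.7 [391. 208.] [161.  36.] 83.2 [257.4, 295.6, 66.6, 15.9]
stave_a 0.7 [457. 203.] [ 35. 160.] 1.3 [260.9, 268.2, 68.0, 13.9]
stave_a 0.61 [521. 205.] [ 32. 160.] 0.4 [258.6, 244.7, 64.0, 13.6]
marker 0.74 [489. -47.] [ 17. 134.] 84.1 [363.1, 252.9, 14.3, 64.5]
spice_jar 0.74 [ 549. -147.] [42. 58.] 25.6 [412.4, 222.6, 27.4, 22.3]
basket 0.68 [534. 426.] [143. 190.] 89.1 [165.1, 237.0, 62.4, 81.4]
handle_grip 0.77 [ 559. -357.] [88. 23.] 89.1 [498.1, 219.4, 40.8, 16.9]
salt 0.76 [635. -13.] [38. 43.] 89.0 [346.6, 192.9, 14.0, 17.2]
fixed_jaw tri [ 0.4206 -0.0394  0.3852]
jaw tri [ 0.5136 -0.1815  0.1124]
handle_grip tri [ 0.568  -0.3822  0.0816]
marker tri [ 0.4928 -0.0537  0.1091]
spice_jar tri [ 0.5527 -0.1575  0.106 ]
salt tri [ 0.5828 -0.0749 -0.0154]
basket tri [0.5303 0.4247 0.0019]
fixed_jaw top [0.5061 0.0007 0.12  ] 0.56
fixed_jaw scene [ 0.5482 -0.3531  0.12  ] 0.7
jaw top [ 0.5112 -0.1822  0.12  ] 0.96
jaw scene [ 0.51   -0.1735  0.12  ] 0.6
clamp top [ 0.5118 -0.1137  0.    ] 0.66
clamp scene [ 0.4994 -0.1009  0.    ] 0.65
marker top [ 0.4928 -0.0524  0.12  ] 0.89
marker scene [ 0.485  -0.0476  0.12  ] 0.84
spice_jar top [ 0.5574 -0.1491  0.12  ] 0.65
spice_jar scene [ 0.5364 -0.1535  0.12  ] 0.88
basket top [0.5295 0.4233 0.    ] 0.73
basket scene [0.5326 0.4264 0.    ] 0.61
salt top [ 0.6427 -0.0258  0.    ] 0.61
salt scene [ 0.5079 -0.11    0.    ] 0.72
```

View pics/clampcrop.png

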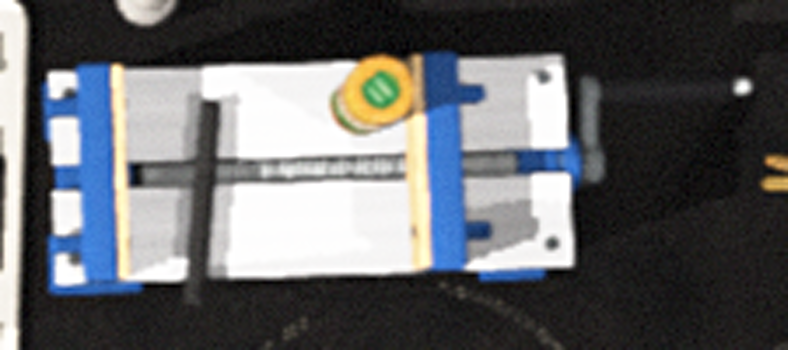

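```bash
python3 - <<'E'
from h import *
np.set_printoptions(precision=4,suppress=True)
im,m=snap('top')
for n,p,z in [('fixface top',(115,65),.165),('fixface bot',(129,278),.165),('fixmid',(124,170),.165),('jawface top',(408,57),.165),('jawface bot',(417,268),.165),('bed TR',(566,57),.12),('bed BR',(575,265),.12),('bed TL',(48,72),.12),('bedBL',(55,285),.12),('pin end',(742,87),.12),('pin arm',(590,85),.12),('jar cap',(378,92),.226)]:
    print(n,at_z(m,(305+p[0]/3.5,195+p[1]/3.5),z))
a=cams.camera_model('wrist');K=a['camera_matrix'];print(K);o,d=ray(a,(320,240));print(o,d,status.read_state()['position'])
E
```

```text
fixface top [0.5744 0.0086 0.165 ]
fixface bot [0.4377 0.002  0.165 ]
fixmid [0.5067 0.004  0.165 ]
jawface top [ 0.5766 -0.1796  0.165 ]
jawface bot [ 0.4413 -0.1816  0.165 ]
bed TR [ 0.5805 -0.2924  0.12  ]
bed BR [ 0.4423 -0.2937  0.12  ]
bed TL [0.5758 0.0522 0.12  ]
bedBL [0.4344 0.0497 0.12  ]
pin end [ 0.5586 -0.4086  0.12  ]
pin arm [ 0.5615 -0.3077  0.12  ]
jar cap [ 0.548  -0.1502  0.226 ]
[[404.4246   0.     325.1736]
 [  0.     404.4246 240.0489]
 [  0.       0.       1.    ]]
[ 0.2738 -0.6226  0.385 ] [-0.2706 -0.0719 -0.9601] [ 0.2007 -0.6445  0.2395]
```

Emit:
carry_out([
  {"delta_pos": [0, 0, -40], "twist": [0, 0, 0], "fingers": 1},
  {"delta_pos": [0, 0, -40], "twist": [0, 0, 0], "fingers": 1},
  {"delta_pos": [0, 0, -40], "twist": [0, 0, 0], "fingers": 1},
  {"delta_pos": [27, -29, 0], "twist": [0, 0, 0], "fingers": 1},
  {"delta_pos": [27, -29, 0], "twist": [0, 0, 0], "fingers": 1},
  {"delta_pos": [27, -29, 0], "twist": [0, 0, 0], "fingers": 1},
  {"delta_pos": [27, -29, 0], "twist": [0, 0, 0], "fingers": 1},
  {"delta_pos": [27, -29, 0], "twist": [0, 0, 0], "fingers": 1},
  {"delta_pos": [27, -29, 0], "twist": [0, 0, 0], "fingers": 1},
  {"delta_pos": [27, -29, 0], "twist": [0, 0, 0], "fingers": 1},
  {"delta_pos": [27, -29, 0], "twist": [0, 0, 0], "fingers": 1},
  {"delta_pos": [27, -29, 0], "twist": [0, 0, 0], "fingers": 1},
  {"delta_pos": [27, -29, 0], "twist": [0, 0, 0], "fingers": 1},
  {"delta_pos": [27, -29, 0], "twist": [0, 0, 0], "fingers": 1},
  {"delta_pos": [27, -29, 0], "twist": [0, 0, 0], "fingers": 1},
  {"delta_pos": [27, -29, 0], "twist": [0, 0, 0], "fingers": 1},
  {"delta_pos": [27, -29, 0], "twist": [0, 0, 0], "fingers": 1},
  {"delta_pos": [27, -29, 0], "twist": [0, 0, 0], "fingers": 1},
])

```text
time: 4.75
position: [0.4584, -0.1069, 0.36]
eef_rot: [3.105, 0.472, 0.001]
force: [1.5, -0.6, 0.9]
opening: 0.087
grip_force: 0.0
```

Emit:
carry_out([
  {"delta_pos": [0, 0, 0], "twist": [0, 0, 5.3], "fingers": 1},
  {"delta_pos": [0, 0, 0], "twist": [0, 0, 5.3], "fingers": 1},
  {"delta_pos": [0, 0, 0], "twist": [0, 0, 5.4], "fingers": 1},
  {"delta_pos": [0, 0, 0], "twist": [0, 0, 0], "fingers": 1},
  {"delta_pos": [0, 0, 0], "twist": [0, 0, 0], "fingers": 1},
])

```text
time: 5.17
position: [0.458, -0.1087, 0.3596]
eef_rot: [3.141, 0.039, 0.0]
force: [0.2, 0.1, 0.5]
opening: 0.0871
grip_force: 0.0
```

```bash
python3 - <<'E'
from h import *
np.set_printoptions(precision=4,suppress=True)
im,m=snap('wrist','w1.png')
s=status.read_state();print(s['position'],s['eef_rot'],s['time'])
for n,z in [('fixed_jaw',.12),('jaw',.12),('marker',.12),('spice_jar',.12)]:
    for r in place_of('wrist',n)[:1]: print(n,r['position'],at_z(m,r['position'],z),round(r['conf'],2))
E
```

```text
[ 0.458  -0.1088  0.3596] [3.1412 0.0385 0.0003] 5.2167
fixed_jaw [203.8, 149.0] [0.508 0.004 0.12 ] 0.66
jaw [403.8, 151.7] [ 0.5101 -0.1822  0.12  ] 0.83
marker [261.0, 172.6] [ 0.4875 -0.0487  0.12  ] 0.97
spice_jar [372.3, 110.1] [ 0.5463 -0.1507  0.12  ] 0.58
```

View pics/w1.png

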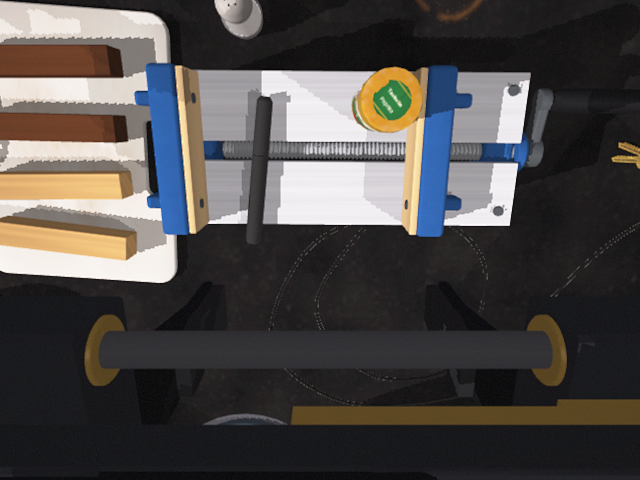

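```bash
python3 - <<'E'
from h import *
np.set_printoptions(precision=4,suppress=True)
m=cams.camera_model('wrist')
for n,p,z in [('mk top',(265,98),.1275),('mk bot',(254,243),.1275),('cap',(392,98),.226),('bedTR',(531,73),.12),('bedBR',(514,226),.12),('bedTL',(200,69),.12),('bedBL',(208,225),.12),('ffoot?',(205,233),.12)]:
    print(n,at_z(m,p,z))
E
```

```text
mk top [ 0.554  -0.0549  0.1275]
mk bot [ 0.4202 -0.0417  0.1275]
cap [ 0.5508 -0.1516  0.226 ]
bedTR [ 0.5807 -0.2897  0.12  ]
bedBR [ 0.4411 -0.2961  0.12  ]
bedTL [0.5772 0.003  0.12  ]
bedBL [0.4353 0.0042 0.12  ]
ffoot? [0.4271 0.0076 0.12  ]
```

Emit:
carry_out([
  {"delta_pos": [15, -30, 0], "twist": [0, 0, 3.5], "fingers": 0.5},
  {"delta_pos": [15, -30, 0], "twist": [0, 0, 3.5], "fingers": 0.5},
  {"delta_pos": [0, 0, 36], "twist": [0, 0, 0], "fingers": 0.5},
  {"delta_pos": [0, 0, 36], "twist": [0, 0, 0], "fingers": 0.5},
  {"delta_pos": [0, 0, 36], "twist": [0, 0, 0], "fingers": 0.5},
  {"delta_pos": [0, 0, 20], "twist": [0, 0, 0], "fingers": 0.5},
  {"delta_pos": [0, 0, 0], "twist": [0, 0, 0], "fingers": 0.5},
  {"delta_pos": [0, 0, 0], "twist": [0, 0, 0], "fingers": 0.5},
], newtons=25)

```text
time: 6.08
position: [0.4884, -0.0491, 0.2313]
eef_rot: [-3.137, 0.156, 0.002]
force: [0.3, 0.5, 0.3]
opening: 0.0456
grip_force: 0.0
```

```bash
python3 - <<'E'
from h import *
np.set_printoptions(precision=4,suppress=True)
im,m=snap('wrist','w2.png')
s=status.read_state();print(s['position'],s['eef_rot'],s['time'],s['opening'])
for n,z in [('fixed_jaw',.12),('marker',.12)]:
    for r in place_of('wrist',n)[:1]: print(n,r['position'],at_z(m,r['position'],z),round(r['conf'],2))
    for r in regions_of('wrist',n)[:1]:
        ys,xs=np.nonzero(r['mask']);print(cv2.fitLine(np.array([at_z(m,p,.128)[:2] for p in zip(xs,ys)][::5],np.float32),cv2.DIST_L2,0,.01,.01).ravel())
E
```

```text
[ 0.4894 -0.0491  0.2327] [-3.1375  0.1562 -0.0027] 6.1333 0.04474510218136712
fixed_jaw [237.9, 223.3] [0.5082 0.0055 0.12  ] 0.87
[0.9992 0.0412 0.5208 0.0267]
marker [322.1, 245.1] [ 0.4878 -0.048   0.12  ] 0.81
[ 0.9947 -0.1033  0.4965 -0.0484]
```

Emit:
carry_out([
  {"delta_pos": [0, -1, 35], "twist": [0, 0, 0], "fingers": 0.5},
  {"delta_pos": [0, 0, 35], "twist": [0, 0, 0], "fingers": 0.5},
  {"delta_pos": [0, 0, 18], "twist": [0, 0, 0], "fingers": 0.5},
  {"delta_pos": [0, 0, 5], "twist": [0, 0, 0], "fingers": 0.5},
  {"delta_pos": [0, 0, 0], "twist": [0, 0, 0], "fingers": 0.5},
  {"delta_pos": [0, 0, 0], "twist": [0, 0, 0], "fingers": 0},
  {"delta_pos": [0, 0, 0], "twist": [0, 0, 0], "fingers": 0},
  {"delta_pos": [0, 0, 0], "twist": [0, 0, 0], "fingers": 0},
  {"delta_pos": [0, 0, 0], "twist": [0, 0, 0], "fingers": 0},
  {"delta_pos": [0, 0, 0], "twist": [0, 0, 0], "fingers": 0},
  {"delta_pos": [0, 0, 0], "twist": [0, 0, 0], "fingers": 0},
], newtons=25)

```text
time: 7.25
position: [0.4889, -0.0481, 0.1389]
eef_rot: [3.138, -0.157, 0.001]
force: [-0.0, 0.5, 2.2]
opening: 0.0151
grip_force: 25.0
```

Emit:
carry_out([
  {"delta_pos": [0, 0, -20], "twist": [0, 0, 0], "fingers": 0},
  {"delta_pos": [0, 0, -36], "twist": [0, 0, 0], "fingers": 0},
  {"delta_pos": [0, 0, -36], "twist": [0, 0, 0], "fingers": 0},
  {"delta_pos": [0, 0, 0], "twist": [0, 0, 0], "fingers": 0},
])

```text
time: 7.58
position: [0.4928, -0.0477, 0.237]
eef_rot: [3.137, -0.156, 0.02]
force: [1.3, -0.2, 0.1]
opening: 0.0151
grip_force: 25.0
```

```bash
python3 - <<'E'
from h import *
np.set_printoptions(precision=4,suppress=True)
im,m=snap('top')
for r in regions_of('top','basket')[:2]:
    c=max(cv2.findContours(r['mask'].astype(np.uint8),0,1)[0],key=cv2.contourArea).reshape(-1,2)
    print(r['conf'],cv2.minAreaRect(np.array([at_z(m,p,.08)[:2]*1000 for p in c],np.float32)))
for r in place_of('top','basket')[:1]: print(at_z(m,r['position'],0))
im,m=snap('scene')
for r in place_of('scene','basket')[:1]: print(at_z(m,r['position'],0))
E
```

```text
0.69 ((532.5360717773438, 426.19683837890625), (143.92054748535156, 194.898681640625), 87.08850860595703)
0.23 ((455.05755615234375, 200.47088623046875), (29.60611915588379, 155.6967010498047), 1.6578798294067383)
[0.5394 0.435  0.    ]
[0.5288 0.4255 0.    ]
```

Emit:
carry_out([
  {"delta_pos": [0, -41, 0], "twist": [0, 0, 0], "fingers": 0},
  {"delta_pos": [0, -41, 0], "twist": [0, 0, 0], "fingers": 0},
  {"delta_pos": [0, -41, 0], "twist": [0, 0, 0], "fingers": 0},
  {"delta_pos": [0, -41, 0], "twist": [0, 0, 0], "fingers": 0},
  {"delta_pos": [0, -41, 0], "twist": [0, 0, 0], "fingers": 0},
  {"delta_pos": [0, -41, 0], "twist": [0, 0, 0], "fingers": 0},
  {"delta_pos": [0, -41, 0], "twist": [0, 0, 0], "fingers": 0},
  {"delta_pos": [0, -41, 0], "twist": [0, 0, 0], "fingers": 0},
  {"delta_pos": [0, -41, 0], "twist": [0, 0, 0], "fingers": 0},
  {"delta_pos": [0, -41, 0], "twist": [0, 0, 0], "fingers": 0},
  {"delta_pos": [0, -41, 0], "twist": [0, 0, 0], "fingers": 0},
  {"delta_pos": [-4, -41, 0], "twist": [0, 0, 0], "fingers": 0},
  {"delta_pos": [0, 0, 0], "twist": [0, 0, 0], "fingers": 0},
  {"delta_pos": [0, 0, 0], "twist": [0, 0, 0], "fingers": 0},
])

```text
time: 9.0
position: [0.53, 0.4461, 0.228]
eef_rot: [3.137, -0.144, -0.006]
force: [0.4, -0.8, -1.1]
opening: 0.0146
grip_force: 25.0
```

```bash
python3 - <<'E'
from h import *
np.set_printoptions(precision=4,suppress=True)
im,m=snap('wrist','w3.png')
s=status.read_state();print(s['position'],s['eef_rot'],s['opening'])
for r in regions_of('wrist','basket')[:2]:
    c=max(cv2.findContours(r['mask'].astype(np.uint8),0,1)[0],key=cv2.contourArea).reshape(-1,2)
    print(r['conf'],cv2.minAreaRect(np.array([at_z(m,p,.08)[:2]*1000 for p in c],np.float32)))
for n in('basket','marker'):
  for r in place_of('wrist',n)[:1]: print(n,r['position'],at_z(m,r['position'],0 if n=='basket' else .21))
E
```

```text
[0.5319 0.443  0.2282] [ 3.1353 -0.1507 -0.004 ] 0.014770295864154116
0.7 ((545.85693359375, 422.5805969238281), (138.36988830566406, 171.31846618652344), 86.44015502929688)
basket [344.3, 199.9] [0.5364 0.4227 0.    ]
marker [327.6, 301.9] [0.5323 0.4408 0.21  ]
```

View pics/w3.png

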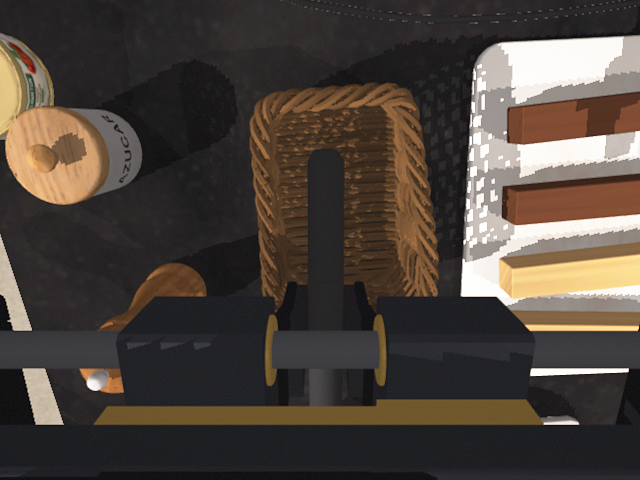

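Emit:
carry_out([
  {"delta_pos": [0, 0, 36], "twist": [0, 0, 0], "fingers": 0},
  {"delta_pos": [0, 0, 36], "twist": [0, 0, 0], "fingers": 0},
  {"delta_pos": [0, 0, 36], "twist": [0, 0, 0], "fingers": 0},
  {"delta_pos": [0, 0, 36], "twist": [0, 0, 0], "fingers": 0},
  {"delta_pos": [0, 0, 25], "twist": [0, 0, 0], "fingers": 0},
  {"delta_pos": [0, 0, 10], "twist": [0, 0, 0], "fingers": 0},
  {"delta_pos": [0, 0, 0], "twist": [0, 0, 0], "fingers": 0},
  {"delta_pos": [0, 0, 0], "twist": [0, 0, 0], "fingers": 0.32},
  {"delta_pos": [0, 0, 0], "twist": [0, 0, 0], "fingers": 0.32},
  {"delta_pos": [0, 0, 0], "twist": [0, 0, 0], "fingers": 0.32},
  {"delta_pos": [0, 0, 0], "twist": [0, 0, 0], "fingers": 0.32},
  {"delta_pos": [0, 0, -40], "twist": [0, 0, 0], "fingers": 0.32},
  {"delta_pos": [0, 0, -40], "twist": [0, 0, 0], "fingers": 0.32},
  {"delta_pos": [0, 0, -40], "twist": [0, 0, 0], "fingers": 0.32},
  {"delta_pos": [0, 0, -40], "twist": [0, 0, 0], "fingers": 1},
  {"delta_pos": [0, 0, -40], "twist": [0, 0, 0], "fingers": 1},
  {"delta_pos": [0, 0, 0], "twist": [0, 0, 0], "fingers": 1},
])

```text
time: 10.62
position: [0.5364, 0.4456, 0.2633]
eef_rot: [-3.124, 0.156, -0.021]
force: [1.6, 2.1, 2.0]
opening: 0.0406
grip_force: 0.0
```

```bash
python3 - <<'E'
from h import *
np.set_printoptions(precision=4,suppress=True)
im,m=snap('wrist')
s=status.read_state();print(s['position'],s['eef_rot'],s['opening'],s['time'])
for n in('basket','marker'):
  for r in regions_of('wrist',n)[:1]:
    c=max(cv2.findContours(r['mask'].astype(np.uint8),0,1)[0],key=cv2.contourArea).reshape(-1,2)
    print(n,r['conf'],cv2.minAreaRect(np.array([at_z(m,p,.08 if n=='basket' else .025)[:2]*1000 for p in c],np.float32)))
im,m=snap('top')
for r in place_of('top','spice_jar')[:2]: print(r['conf'],at_z(m,r['position'],.12))
E
```

```text
[0.5353 0.4443 0.259 ] [-3.1286  0.156  -0.0145] 0.044272451574293374 10.6667
basket 0.63 ((531.0169677734375, 425.8231506347656), (135.67440795898438, 191.94900512695312), 88.2229232788086)
marker 0.72 ((532.189208984375, 437.2359924316406), (15.073209762573242, 133.17918395996094), 84.31920623779297)
0.66 [ 0.5503 -0.1542  0.12  ]
```

Emit:
carry_out([
  {"delta_pos": [0, 0, -40], "twist": [0, 0, 0], "fingers": 1},
  {"delta_pos": [5, 39.4, 0], "twist": [0, 0, 0], "fingers": 1},
  {"delta_pos": [5, 39.4, 0], "twist": [0, 0, 0], "fingers": 1},
  {"delta_pos": [5, 39.4, 0], "twist": [0, 0, 0], "fingers": 1},
  {"delta_pos": [5, 39.4, 0], "twist": [0, 0, 0], "fingers": 1},
  {"delta_pos": [5, 39.4, 0], "twist": [0, 0, 0], "fingers": 1},
  {"delta_pos": [5, 39.4, 0], "twist": [0, 0, 0], "fingers": 1},
  {"delta_pos": [5, 39.4, 0], "twist": [0, 0, 0], "fingers": 1},
  {"delta_pos": [5, 39.4, 0], "twist": [0, 0, 0], "fingers": 1},
  {"delta_pos": [5, 39.4, 0], "twist": [0, 0, 0], "fingers": 1},
  {"delta_pos": [5, 39.4, 0], "twist": [0, 0, 0], "fingers": 1},
  {"delta_pos": [5, 39.4, 0], "twist": [0, 0, 0], "fingers": 1},
  {"delta_pos": [5, 39.4, 0], "twist": [0, 0, 0], "fingers": 1},
  {"delta_pos": [5, 39.4, 0], "twist": [0, 0, 0], "fingers": 1},
  {"delta_pos": [5, 39.4, 0], "twist": [0, 0, 0], "fingers": 1},
  {"delta_pos": [5, 39.4, 0], "twist": [0, 0, 0], "fingers": 1},
  {"delta_pos": [0, 0, 0], "twist": [0, 0, 0], "fingers": 1},
  {"delta_pos": [0, 0, 0], "twist": [0, 0, 0], "fingers": 1},
])

```text
time: 12.37
position: [0.5482, -0.1567, 0.2896]
eef_rot: [3.137, -0.166, -0.006]
force: [-0.2, 1.7, -1.3]
opening: 0.0867
grip_force: 0.0
```

```bash
python3 - <<'E'
from h import *
np.set_printoptions(precision=4,suppress=True)
im,m=snap('wrist')
s=status.read_state();print(s['position'],s['eef_rot'],s['opening'],s['time'])
for r in place_of('wrist','spice_jar')[:2]: print(r['conf'],at_z(m,r['position'],.12))
for r in regions_of('wrist','spice_jar')[:1]:
  ys,xs=np.nonzero(r['mask']); hsv=cv2.cvtColor(im,cv2.COLOR_RGB2HSV)
  y=r['mask']&(hsv[...,0]>12)&(hsv[...,0]<85)&(hsv[...,1]>120)
  c=max(cv2.findContours(y.astype(np.uint8),0,1)[0],key=cv2.contourArea)
  print(r['extent'],cv2.minEnclosingCircle(c),at_z(m,cv2.minEnclosingCircle(c)[0],.226))
E
```

```text
[ 0.5487 -0.154   0.2899] [-3.1365  0.1592  0.0047] 0.0867910078153447 12.4167
0.78 [ 0.5485 -0.1488  0.12  ]
[312.4, 249.7, 76.0, 99.4] ((313.2083435058594, 258.8587646484375), 39.36690902709961) [ 0.5541 -0.1491  0.226 ]
```

Emit:
carry_out([
  {"delta_pos": [2, -4, 20], "twist": [0, 0, 0], "fingers": 1},
  {"delta_pos": [0, 0, 30], "twist": [0, 0, 0], "fingers": 1},
  {"delta_pos": [0, 0, 24], "twist": [0, 0, 0], "fingers": 1},
  {"delta_pos": [0, 0, 10], "twist": [0, 0, 0], "fingers": 1},
  {"delta_pos": [0, 0, 0], "twist": [0, 0, 0], "fingers": 0},
  {"delta_pos": [0, 0, 0], "twist": [0, 0, 0], "fingers": 0},
  {"delta_pos": [0, 0, 0], "twist": [0, 0, 0], "fingers": 0},
  {"delta_pos": [0, 0, 0], "twist": [0, 0, 0], "fingers": 0},
  {"delta_pos": [0, 0, 0], "twist": [0, 0, 0], "fingers": 0},
  {"delta_pos": [0, 0, 0], "twist": [0, 0, 0], "fingers": 0},
  {"delta_pos": [0, 0, -10], "twist": [0, 0, 0], "fingers": 0},
  {"delta_pos": [0, 0, -35], "twist": [0, 0, 0], "fingers": 0},
  {"delta_pos": [0, 0, -35], "twist": [0, 0, 0], "fingers": 0},
  {"delta_pos": [0, 0, 0], "twist": [0, 0, 0], "fingers": 0},
], newtons=25)

```text
time: 13.68
position: [0.5557, -0.1505, 0.2959]
eef_rot: [3.135, -0.157, 0.022]
force: [1.7, 0.1, 0.6]
opening: 0.0281
grip_force: 0.0
```

```bash
python3 - <<'E'
from h import *
np.set_printoptions(precision=4,suppress=True)
im,m=snap('top')
s=status.read_state();print(s['position'],s['opening'],s['time'])
for r in regions_of('top','basket')[:1]:
    c=max(cv2.findContours(r['mask'].astype(np.uint8),0,1)[0],key=cv2.contourArea).reshape(-1,2)
    print(r['conf'],cv2.minAreaRect(np.array([at_z(m,p,.08)[:2]*1000 for p in c],np.float32)))
for r in place_of('top','marker')[:1]: print(at_z(m,r['position'],.012))
E
```

```text
[ 0.5543 -0.1503  0.2928] 0.024142307193594156 13.7333
0.92 ((533.6618041992188, 424.90185546875), (140.90773010253906, 189.33377075195312), 86.80448913574219)
[0.5309 0.4381 0.012 ]
```

```bash
python3 - <<'E'
from h import *
np.set_printoptions(precision=4,suppress=True)
im,m=snap('wrist','w4.png')
for r in place_of('wrist','spice_jar')[:2]: print(r['conf'],at_z(m,r['position'],.12))
E
```

```text
0.76 [ 0.5466 -0.1517  0.12  ]
0.39 [0.4437 0.1234 0.12  ]
```

View pics/w4.png

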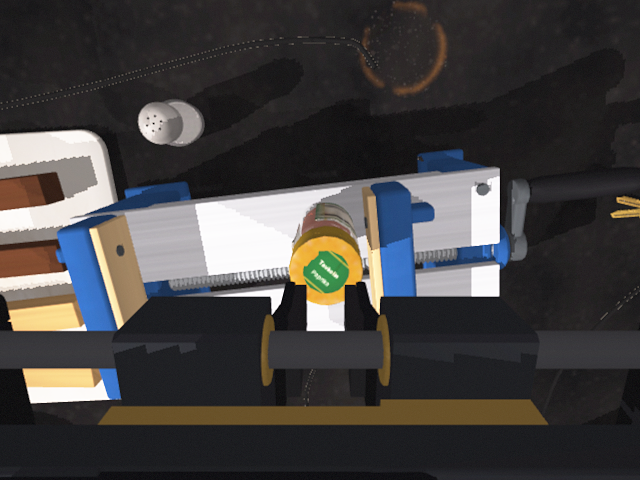

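Emit:
carry_out([
  {"delta_pos": [-3, 0, 0], "twist": [0, 0, 0], "fingers": 0.8},
  {"delta_pos": [0, 0, 0], "twist": [0, 0, 0], "fingers": 0.8},
  {"delta_pos": [0, 0, 0], "twist": [0, 0, 0], "fingers": 0.8},
  {"delta_pos": [0, 0, 0], "twist": [0, 0, 0], "fingers": 0.8},
  {"delta_pos": [0, 0, 0], "twist": [0, 0, 0], "fingers": 0.8},
  {"delta_pos": [0, 0, 0], "twist": [0, 0, 0], "fingers": 0.8},
  {"delta_pos": [0, 0, 0], "twist": [0, 0, 0], "fingers": 0.8},
  {"delta_pos": [0, 0, 0], "twist": [0, 0, 0], "fingers": 0.8},
])

```text
time: 14.6
position: [0.5489, -0.1495, 0.2876]
eef_rot: [3.138, -0.156, 0.0]
force: [0.3, -0.4, -1.4]
opening: 0.0537
grip_force: 0.0
```

Emit:
carry_out([
  {"delta_pos": [0, 0, 20], "twist": [0, 0, 0], "fingers": 0.8},
  {"delta_pos": [0, 0, 30], "twist": [0, 0, 0], "fingers": 0.8},
  {"delta_pos": [0, 0, 25], "twist": [0, 0, 0], "fingers": 0.8},
  {"delta_pos": [0, 0, 13], "twist": [0, 0, 0], "fingers": 0.8},
  {"delta_pos": [0, 0, 0], "twist": [0, 0, 0], "fingers": 0},
  {"delta_pos": [0, 0, 0], "twist": [0, 0, 0], "fingers": 0},
  {"delta_pos": [0, 0, 0], "twist": [0, 0, 0], "fingers": 0},
  {"delta_pos": [0, 0, 0], "twist": [0, 0, 0], "fingers": 0},
  {"delta_pos": [0, 0, 0], "twist": [0, 0, 0], "fingers": 0},
  {"delta_pos": [0, 0, 0], "twist": [0, 0, 0], "fingers": 0},
  {"delta_pos": [0, 0, 0], "twist": [0, 0, 0], "fingers": 0},
  {"delta_pos": [0, 0, 0], "twist": [0, 0, 0], "fingers": 0},
  {"delta_pos": [0, 0, 0], "twist": [0, 0, 0], "fingers": 0},
  {"delta_pos": [0, 0, 0], "twist": [0, 0, 0], "fingers": 0},
  {"delta_pos": [0, 0, 0], "twist": [0, 0, 0], "fingers": 0},
], newtons=25)

```text
time: 15.85
position: [0.5495, -0.1498, 0.2007]
eef_rot: [3.137, -0.157, 0.003]
force: [-1.1, -0.5, 6.3]
opening: 0.0405
grip_force: 25.0
```

Emit:
carry_out([
  {"delta_pos": [0, 0, -15], "twist": [0, 0, 0], "fingers": 0},
  {"delta_pos": [0, 0, -30], "twist": [0, 0, 0], "fingers": 0},
  {"delta_pos": [0, 0, -35], "twist": [0, 0, 0], "fingers": 0},
  {"delta_pos": [-5.3, -39.4, 0], "twist": [0, 0, 0], "fingers": 0},
  {"delta_pos": [-5.3, -39.4, 0], "twist": [0, 0, 0], "fingers": 0},
  {"delta_pos": [-5.3, -39.4, 0], "twist": [0, 0, 0], "fingers": 0},
  {"delta_pos": [-5.3, -39.4, 0], "twist": [0, 0, 0], "fingers": 0},
  {"delta_pos": [-5.3, -39.4, 0], "twist": [0, 0, 0], "fingers": 0},
  {"delta_pos": [-5.3, -39.4, 0], "twist": [0, 0, 0], "fingers": 0},
  {"delta_pos": [-5.3, -39.4, 0], "twist": [0, 0, 0], "fingers": 0},
  {"delta_pos": [-5.3, -39.4, 0], "twist": [0, 0, 0], "fingers": 0},
  {"delta_pos": [-5.3, -39.4, 0], "twist": [0, 0, 0], "fingers": 0},
  {"delta_pos": [-5.3, -39.4, 0], "twist": [0, 0, 0], "fingers": 0},
  {"delta_pos": [-5.3, -39.4, 0], "twist": [0, 0, 0], "fingers": 0},
  {"delta_pos": [-5.3, -39.4, 0], "twist": [0, 0, 0], "fingers": 0},
  {"delta_pos": [-5.3, -39.4, 0], "twist": [0, 0, 0], "fingers": 0},
  {"delta_pos": [-5.3, -39.4, 0], "twist": [0, 0, 0], "fingers": 0},
  {"delta_pos": [0, 0, 0], "twist": [0, 0, 0], "fingers": 0},
  {"delta_pos": [0, 0, 0], "twist": [0, 0, 0], "fingers": 0},
])

```text
time: 17.43
position: [0.5277, 0.4097, 0.2781]
eef_rot: [3.138, -0.147, -0.004]
force: [0.1, -0.6, -0.1]
opening: 0.0406
grip_force: 25.1
```

```bash
python3 - <<'E'
from h import *
np.set_printoptions(precision=4,suppress=True)
im,m=snap('wrist','w5.png')
s=status.read_state();print(s['position'],s['opening'],s['grip_force'],s['time'])
for c,mm in(('wrist',m),('top',snap('top')[1])):
  for r in regions_of(c,'basket')[:1]:
    k=max(cv2.findContours(r['mask'].astype(np.uint8),0,1)[0],key=cv2.contourArea).reshape(-1,2)
    print(r['conf'],cv2.minAreaRect(np.array([at_z(mm,p,.08)[:2]*1000 for p in k],np.float32)))
  for r in regions_of(c,'marker')[:1]:
    k=max(cv2.findContours(r['mask'].astype(np.uint8),0,1)[0],key=cv2.contourArea).reshape(-1,2)
    print('mk',r['conf'],cv2.minAreaRect(np.array([at_z(mm,p,.02)[:2]*1000 for p in k],np.float32)))
E
```

```text
[0.5291 0.4071 0.2783] 0.040639109307872026 25.09040219709277 17.4833
0.56 ((543.4660034179688, 428.5670166015625), (178.44866943359375, 139.46652221679688), 2.286977529525757)
mk 0.66 ((537.737548828125, 437.36907958984375), (15.384034156799316, 130.9918975830078), 83.76040649414062)
0.57 ((555.27734375, 394.869873046875), (205.1184539794922, 111.56063079833984), 31.9573917388916)
mk 0.59 ((522.286376953125, 207.46633911132812), (162.6524658203125, 32.55680847167969), 89.11100006103516)
```

View pics/w5.png

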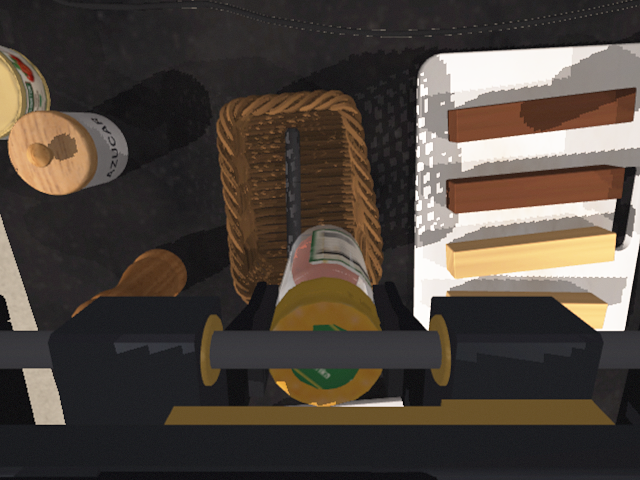

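Emit:
carry_out([
  {"delta_pos": [0, 0, 36], "twist": [0, 0, 0], "fingers": 0},
  {"delta_pos": [0, 0, 36], "twist": [0, 0, 0], "fingers": 0},
  {"delta_pos": [0, 0, 36], "twist": [0, 0, 0], "fingers": 0},
  {"delta_pos": [0, 0, 36], "twist": [0, 0, 0], "fingers": 0},
  {"delta_pos": [0, 0, 20], "twist": [0, 0, 0], "fingers": 0},
  {"delta_pos": [0, 0, 9], "twist": [0, 0, 0], "fingers": 0},
  {"delta_pos": [0, 0, 0], "twist": [0, 0, 0], "fingers": 0},
  {"delta_pos": [0, 0, 0], "twist": [0, 0, 0], "fingers": 0},
  {"delta_pos": [0, 0, 0], "twist": [0, 0, 0], "fingers": 0},
])

```text
time: 18.48
position: [0.5311, 0.4074, 0.1084]
eef_rot: [-3.135, 0.157, -0.004]
force: [-0.4, -0.1, -0.8]
opening: 0.0407
grip_force: 25.1
```

Emit:
carry_out([
  {"delta_pos": [0, 0, 0], "twist": [0, 0, 0], "fingers": 0.65},
  {"delta_pos": [0, 0, 0], "twist": [0, 0, 0], "fingers": 0.65},
  {"delta_pos": [0, 0, 0], "twist": [0, 0, 0], "fingers": 0.65},
  {"delta_pos": [0, 0, 0], "twist": [0, 0, 0], "fingers": 0.65},
  {"delta_pos": [0, 0, 0], "twist": [0, 0, 0], "fingers": 0.65},
  {"delta_pos": [0, 0, -15], "twist": [0, 0, 0], "fingers": 0.65},
  {"delta_pos": [0, 0, -35], "twist": [0, 0, 0], "fingers": 0.65},
  {"delta_pos": [0, 0, -40], "twist": [0, 0, 0], "fingers": 0.65},
  {"delta_pos": [0, 0, -40], "twist": [0, 0, 0], "fingers": 0.65},
  {"delta_pos": [0, 0, -40], "twist": [0, 0, 0], "fingers": 0.65},
  {"delta_pos": [0, 0, -30], "twist": [0, 0, 0], "fingers": 0.65},
  {"delta_pos": [0, 0, 0], "twist": [0, 0, 0], "fingers": 0.65},
  {"delta_pos": [0, 0, 0], "twist": [0, 0, 0], "fingers": 0.65},
])

```text
time: 19.57
position: [0.5304, 0.4075, 0.3093]
eef_rot: [-3.134, 0.156, -0.006]
force: [-0.0, -0.1, -0.9]
opening: 0.0565
grip_force: 0.0
```

```bash
python3 - <<'E'
from h import *
np.set_printoptions(precision=4,suppress=True)
im,m=snap('wrist','w6.png')
s=status.read_state();print(s['position'],s['eef_rot'],s['opening'],s['grip_force'],s['time'])
for r in place_of('wrist','stave_a'): print(r['position'],at_z(m,r['position'],.025),r['conf'])
for r in place_of('wrist','spice_jar')[:1]: print(r['position'],at_z(m,r['position'],.012),r['conf'])
E
```

```text
[0.5297 0.4067 0.3069] [-3.1375  0.1563 -0.0011] 0.056762746374508496 0.0 19.6167
[514.0, 188.0] [0.5196 0.205  0.025 ] 0.92
[513.7, 245.4] [0.4555 0.2035 0.025 ] 0.7
[520.0, 123.3] [0.5855 0.201  0.025 ] 0.64
[509.4, 299.6] [0.3903 0.2064 0.025 ] 0.58
[328.0, 195.9] [0.5286 0.4024 0.012 ] 0.9
```

View pics/w6.png

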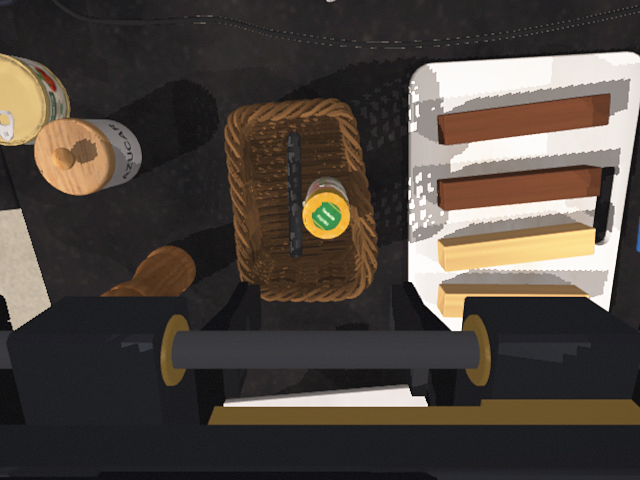

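Emit:
carry_out([
  {"delta_pos": [12.8, 33, 0], "twist": [0, 0, 0], "fingers": 0.55},
  {"delta_pos": [12.8, 33, 0], "twist": [0, 0, 0], "fingers": 0.55},
  {"delta_pos": [12.8, 33, 0], "twist": [0, 0, 0], "fingers": 0.55},
  {"delta_pos": [12.8, 33, 0], "twist": [0, 0, 0], "fingers": 0.55},
  {"delta_pos": [12.8, 33, 0], "twist": [0, 0, 0], "fingers": 0.55},
  {"delta_pos": [12.8, 33, 0], "twist": [0, 0, 0], "fingers": 0.55},
  {"delta_pos": [0, 0, 10], "twist": [0, 0, -6.97], "fingers": 0.55},
  {"delta_pos": [0, 0, 10], "twist": [0, 0, -6.97], "fingers": 0.55},
  {"delta_pos": [0, 0, 10], "twist": [0, 0, -6.97], "fingers": 0.55},
  {"delta_pos": [0, 0, 10], "twist": [0, 0, -6.97], "fingers": 0.55},
  {"delta_pos": [0, 0, 10], "twist": [0, 0, -6.97], "fingers": 0.55},
  {"delta_pos": [0, 0, 10], "twist": [0, 0, -6.97], "fingers": 0.55},
  {"delta_pos": [0, 0, 10], "twist": [0, 0, -6.97], "fingers": 0.55},
  {"delta_pos": [0, 0, 10], "twist": [0, 0, -6.97], "fingers": 0.55},
  {"delta_pos": [0, 0, 10], "twist": [0, 0, -6.97], "fingers": 0.55},
  {"delta_pos": [0, 0, 10], "twist": [0, 0, -6.97], "fingers": 0.55},
  {"delta_pos": [0, 0, 10], "twist": [0, 0, -6.97], "fingers": 0.55},
  {"delta_pos": [0, 0, 10], "twist": [0, 0, -6.97], "fingers": 0.55},
  {"delta_pos": [0, 0, 10], "twist": [0, 0, -6.97], "fingers": 0.55},
  {"delta_pos": [0, 0, 10], "twist": [0, 0, -6.97], "fingers": 0.55},
])

```text
time: 21.38
position: [0.5856, 0.2015, 0.1642]
eef_rot: [-2.177, -2.263, 0.004]
force: [0.1, -1.0, -0.9]
opening: 0.0481
grip_force: 0.0
```

Emit:
carry_out([
  {"delta_pos": [0, 0, 0], "twist": [0, 0, 0], "fingers": 0.55},
  {"delta_pos": [0, 0, 0], "twist": [0, 0, 0], "fingers": 0.55},
])

```text
time: 21.55
position: [0.5857, 0.2014, 0.1647]
eef_rot: [-2.187, -2.253, 0.005]
force: [0.4, 0.2, 0.2]
opening: 0.048
grip_force: 0.0
```

```bash
cat > st.py <<'E'
from h import *
np.set_printoptions(precision=4,suppress=True)
im,m=snap('wrist')
s=status.read_state();rv=s['eef_rot'];R=cv2.Rodrigues(np.array(rv))[0]
print('tcp',s['position'],'yaw',round(np.degrees(np.arctan2(R[1,0],R[0,0])),2),'open',s['opening'],s['time'])
im2,mt=snap('top')
for c,mm in(('wrist',m),('top',mt)):
  for r in regions_of(c,'stave_a'):
    if r['conf']<.3: continue
    k=max(cv2.findContours(r['mask'].astype(np.uint8),0,1)[0],key=cv2.contourArea).reshape(-1,2)
    (a,b),(w,h),g=cv2.minAreaRect(np.array([at_z(mm,p,.035)[:2]*1000 for p in k],np.float32))
    if w>h: g-=90;w,h=h,w
    print(c,round(r['conf'],2),'ctr %.0f %.0f size %.0f %.0f dir(deg from y) %.1f'%(a,b,w,h,g))
  for r in place_of(c,'stave_a'): print(' pl',at_z(mm,r['position'],.025)[:2],round(r['conf'],2))
E
python3 st.py
```

```text
tcp [0.5862 0.2018 0.1657] yaw 91.71 open 0.04751715094962576 21.6
wrist 0.83 ctr 592 204 size 31 157 dir(deg from y) 1.4
wrist 0.83 ctr 459 218 size 43 138 dir(deg from y) 1.6
wrist 0.81 ctr 524 207 size 35 157 dir(deg from y) 0.1
wrist 0.75 ctr 396 206 size 48 166 dir(deg from y) -6.2
 pl [0.5219 0.2052] 0.88
 pl [0.5925 0.2006] 0.72
 pl [0.3896 0.2066] 0.65
 pl [0.4577 0.2047] 0.6
top 0.94 ctr 391 208 size 31 160 dir(deg from y) -6.2
top 0.79 ctr 455 233 size 30 106 dir(deg from y) 1.4
top 0.59 ctr 521 280 size 12 30 dir(deg from y) 89.1
top 0.48 ctr 597 134 size 25 28 dir(deg from y) 89.4
 pl [0.4567 0.2037] 0.71
 pl [0.3967 0.2056] 0.57
```

Emit:
carry_out([
  {"delta_pos": [1.5, 4, 35], "twist": [0, 0, 0], "fingers": 0.55},
  {"delta_pos": [0, 0, 35], "twist": [0, 0, 0], "fingers": 0.55},
  {"delta_pos": [0, 0, 35], "twist": [0, 0, 0], "fingers": 0.55},
  {"delta_pos": [0, 0, 22], "twist": [0, 0, 0], "fingers": 0.55},
  {"delta_pos": [0, 0, 7], "twist": [0, 0, 0], "fingers": 0.55},
  {"delta_pos": [0, 0, 0], "twist": [0, 0, 0], "fingers": 0.55},
  {"delta_pos": [0, 0, 0], "twist": [0, 0, 0], "fingers": 0},
  {"delta_pos": [0, 0, 0], "twist": [0, 0, 0], "fingers": 0},
  {"delta_pos": [0, 0, 0], "twist": [0, 0, 0], "fingers": 0},
  {"delta_pos": [0, 0, 0], "twist": [0, 0, 0], "fingers": 0},
  {"delta_pos": [0, 0, 0], "twist": [0, 0, 0], "fingers": 0},
  {"delta_pos": [0, 0, 0], "twist": [0, 0, 0], "fingers": 0},
  {"delta_pos": [0, 0, 0], "twist": [0, 0, 0], "fingers": 0},
], newtons=30)

```text
time: 22.93
position: [0.5916, 0.2041, 0.0343]
eef_rot: [2.184, 2.256, 0.004]
force: [-0.4, -1.3, 5.9]
opening: 0.0296
grip_force: 30.0
```

Emit:
carry_out([
  {"delta_pos": [0, 0, -15], "twist": [0, 0, 0], "fingers": 0},
  {"delta_pos": [0, 0, -35], "twist": [0, 0, 0], "fingers": 0},
  {"delta_pos": [0, 0, -35], "twist": [0, 0, 0], "fingers": 0},
  {"delta_pos": [0, 0, -35], "twist": [0, 0, 0], "fingers": 0},
  {"delta_pos": [0, 0, -35], "twist": [0, 0, 0], "fingers": 0},
  {"delta_pos": [0, 0, -35], "twist": [0, 0, 0], "fingers": 0},
  {"delta_pos": [0, 0, -20], "twist": [0, 0, 0], "fingers": 0},
  {"delta_pos": [0, 0, 0], "twist": [0, 0, 0], "fingers": 0},
  {"delta_pos": [0, 0, 0], "twist": [0, 0, 0], "fingers": 0},
])

```text
time: 23.68
position: [0.5907, 0.2039, 0.2444]
eef_rot: [2.184, 2.256, 0.004]
force: [-0.2, -0.4, -1.8]
opening: 0.0297
grip_force: 30.0
```

Emit:
carry_out([
  {"delta_pos": [-38.8, -15.1, 0], "twist": [0, 0, 0], "fingers": 0},
  {"delta_pos": [-38.8, -15.1, 0], "twist": [0, 0, 0], "fingers": 0},
  {"delta_pos": [-38.8, -15.1, 0], "twist": [0, 0, 0], "fingers": 0},
  {"delta_pos": [-38.8, -15.1, 0], "twist": [0, 0, 0], "fingers": 0},
  {"delta_pos": [-38.8, -15.1, 0], "twist": [0, 0, 0], "fingers": 0},
  {"delta_pos": [-38.8, -15.1, 0], "twist": [0, 0, 0], "fingers": 0},
  {"delta_pos": [0, 0, 0], "twist": [0, 0, 6.98], "fingers": 0},
  {"delta_pos": [0, 0, 0], "twist": [0, 0, 6.98], "fingers": 0},
  {"delta_pos": [0, 0, 0], "twist": [0, 0, 6.98], "fingers": 0},
  {"delta_pos": [0, 0, 0], "twist": [0, 0, 6.98], "fingers": 0},
  {"delta_pos": [0, 0, 0], "twist": [0, 0, 6.98], "fingers": 0},
  {"delta_pos": [0, 0, 0], "twist": [0, 0, 6.98], "fingers": 0},
  {"delta_pos": [0, 0, 0], "twist": [0, 0, 6.98], "fingers": 0},
  {"delta_pos": [0, 0, 0], "twist": [0, 0, 6.98], "fingers": 0},
  {"delta_pos": [0, 0, 0], "twist": [0, 0, 6.98], "fingers": 0},
  {"delta_pos": [0, 0, 0], "twist": [0, 0, 6.98], "fingers": 0},
  {"delta_pos": [0, 0, 0], "twist": [0, 0, 6.98], "fingers": 0},
  {"delta_pos": [0, 0, 0], "twist": [0, 0, 6.98], "fingers": 0},
  {"delta_pos": [0, 0, 0], "twist": [0, 0, 6.98], "fingers": 0},
])

```text
time: 25.27
position: [0.5061, -0.0321, 0.2407]
eef_rot: [-3.141, -0.022, 0.006]
force: [-0.8, -0.4, -0.9]
opening: 0.0297
grip_force: 30.0
```

Emit:
carry_out([
  {"delta_pos": [0, 0, 0], "twist": [0, 0, 0], "fingers": 0},
  {"delta_pos": [0, 0, 0], "twist": [0, 0, 0], "fingers": 0},
])

```text
time: 25.43
position: [0.5065, -0.032, 0.2413]
eef_rot: [-3.141, -0.036, 0.005]
force: [-0.3, 0.1, -0.5]
opening: 0.0297
grip_force: 30.0
```

```bash
python3 - <<'E'
from h import *
np.set_printoptions(precision=4,suppress=True)
im,m=snap('wrist','w7.png')
s=status.read_state();R=cv2.Rodrigues(np.array(s['eef_rot']))[0]
print('tcp',s['position'],'yaw',round(np.degrees(np.arctan2(R[1,0],R[0,0])),2),'open',s['opening'],s['time'])
for n,z in [('fixed_jaw',.12),('jaw',.12),('stave_a',.23)]:
    for r in place_of('wrist',n)[:2]: print(n,r['position'],at_z(m,r['position'],z),round(r['conf'],2))
E
```

```text
tcp [ 0.5068 -0.0319  0.2415] yaw 1.31 open 0.029695393068251925 25.4833
fixed_jaw [268.4, 238.9] [0.5053 0.0059 0.12  ] 0.82
fixed_jaw [541.9, 237.0] [ 0.5109 -0.1818  0.12  ] 0.23
jaw [544.5, 237.8] [ 0.5104 -0.1837  0.12  ] 0.58
stave_a [326.2, 314.0] [ 0.5048 -0.0335  0.23  ] 0.98
stave_a [69.6, 258.6] [0.5274 0.0722 0.23  ] 0.78
```

View pics/w7.png

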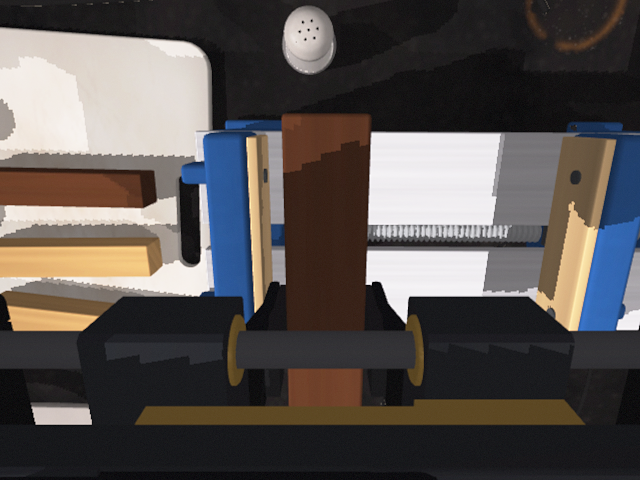

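Emit:
carry_out([
  {"delta_pos": [0, 0, 35], "twist": [0, 0, 0], "fingers": 0},
  {"delta_pos": [0, 0, 35], "twist": [0, 0, 0], "fingers": 0},
  {"delta_pos": [0, 0, 18], "twist": [0, 0, 0], "fingers": 0},
  {"delta_pos": [0, 0, 7], "twist": [0, 0, 0], "fingers": 0},
  {"delta_pos": [0, 0, 0], "twist": [0, 0, 0], "fingers": 0},
  {"delta_pos": [0, 0, 0], "twist": [0, 0, 0], "fingers": 0},
  {"delta_pos": [0, 0, 0], "twist": [0, 0, 0], "fingers": 0.42},
  {"delta_pos": [0, 0, 0], "twist": [0, 0, 0], "fingers": 0.42},
  {"delta_pos": [0, 0, 0], "twist": [0, 0, 0], "fingers": 0.42},
  {"delta_pos": [0, 0, 0], "twist": [0, 0, 0], "fingers": 0.42},
  {"delta_pos": [0, 0, -20], "twist": [0, 0, 0], "fingers": 0.42},
  {"delta_pos": [0, 0, -37], "twist": [0, 0, 0], "fingers": 0.42},
  {"delta_pos": [0, 0, -37], "twist": [0, 0, 0], "fingers": 0.55},
  {"delta_pos": [0, 0, 0], "twist": [0, 0, 0], "fingers": 0.55},
])

```text
time: 26.8
position: [0.512, -0.0314, 0.249]
eef_rot: [3.14, 0.031, 0.023]
force: [1.3, -0.9, 0.1]
opening: 0.0431
grip_force: 0.0
```

Emit:
carry_out([
  {"delta_pos": [3.4, -39.6, 0], "twist": [0, 0, 0], "fingers": 0.55},
  {"delta_pos": [3.4, -39.6, 0], "twist": [0, 0, 0], "fingers": 0.55},
  {"delta_pos": [3.4, -39.6, 0], "twist": [0, 0, 0], "fingers": 0.55},
  {"delta_pos": [3.4, -39.6, 0], "twist": [0, 0, 0], "fingers": 0.55},
  {"delta_pos": [3.4, -39.6, 0], "twist": [0, 0, 0], "fingers": 0.55},
  {"delta_pos": [3.4, -39.6, 0], "twist": [0, 0, 0], "fingers": 0.55},
  {"delta_pos": [0, 0, 6], "twist": [0, 0, -6.85], "fingers": 0.55},
  {"delta_pos": [0, 0, 6], "twist": [0, 0, -6.85], "fingers": 0.55},
  {"delta_pos": [0, 0, 6], "twist": [0, 0, -6.85], "fingers": 0.55},
  {"delta_pos": [0, 0, 6], "twist": [0, 0, -6.85], "fingers": 0.55},
  {"delta_pos": [0, 0, 6], "twist": [0, 0, -6.85], "fingers": 0.55},
  {"delta_pos": [0, 0, 6], "twist": [0, 0, -6.85], "fingers": 0.55},
  {"delta_pos": [0, 0, 6], "twist": [0, 0, -6.85], "fingers": 0.55},
  {"delta_pos": [0, 0, 6], "twist": [0, 0, -6.85], "fingers": 0.55},
  {"delta_pos": [0, 0, 6], "twist": [0, 0, -6.85], "fingers": 0.55},
  {"delta_pos": [0, 0, 6], "twist": [0, 0, -6.85], "fingers": 0.55},
  {"delta_pos": [0, 0, 6], "twist": [0, 0, -6.85], "fingers": 0.55},
  {"delta_pos": [0, 0, 6], "twist": [0, 0, -6.85], "fingers": 0.55},
  {"delta_pos": [0, 0, 6], "twist": [0, 0, -6.85], "fingers": 0.55},
  {"delta_pos": [0, 0, 0], "twist": [0, 0, 0], "fingers": 0.55},
])

```text
time: 28.47
position: [0.5229, 0.2054, 0.1625]
eef_rot: [-2.215, -2.226, 0.002]
force: [0.2, -0.2, -0.1]
opening: 0.0479
grip_force: 0.0
```

```bash
python3 st.py; python3 - <<'E'
from h import *
im,m=snap('top')
for r in place_of('top','stave_a'): print(at_z(m,r['position'],.135)[:2],round(r['conf'],2))
for r in place_of('top','marker')[:1]+place_of('top','spice_jar')[:1]: print(at_z(m,r['position'],.012)[:2],round(r['conf'],2))
E
```

```text
tcp [0.5231 0.2056 0.1631] yaw 90.02 open 0.04807747040708626 28.5167
wrist 0.82 ctr 457 212 size 36 148 dir(deg from y) 1.5
wrist 0.7 ctr 395 222 size 42 134 dir(deg from y) -6.1
wrist 0.65 ctr 523 208 size 31 154 dir(deg from y) -0.1
 pl [0.4569 0.2054] 0.94
 pl [0.5241 0.2024] 0.62
 pl [0.3912 0.2077] 0.55
top 0.95 ctr 394 231 size 35 115 dir(deg from y) -8.0
top 0.8 ctr 518 -37 size 36 176 dir(deg from y) -89.5
top 0.64 ctr 523 140 size 27 30 dir(deg from y) -0.9
 pl [ 0.5111 -0.0412] 0.76
 pl [0.4006 0.2009] 0.68
 pl [0.5366 0.3938] 0.5
[ 0.50623593 -0.03448585] 0.89
[0.39360082 0.19411059] 0.87
[0.52977451 0.44414936] 0.56
[0.53719032 0.40218625] 0.79
```

Emit:
carry_out([
  {"delta_pos": [0, 0, 35], "twist": [0, 0, 0], "fingers": 0.55},
  {"delta_pos": [0, 0, 35], "twist": [0, 0, 0], "fingers": 0.55},
  {"delta_pos": [0, 0, 35], "twist": [0, 0, 0], "fingers": 0.55},
  {"delta_pos": [0, 0, 19], "twist": [0, 0, 0], "fingers": 0.55},
  {"delta_pos": [0, 0, 5], "twist": [0, 0, 0], "fingers": 0.55},
  {"delta_pos": [0, 0, 0], "twist": [0, 0, 0], "fingers": 0.55},
  {"delta_pos": [0, 0, 0], "twist": [0, 0, 0], "fingers": 0},
  {"delta_pos": [0, 0, 0], "twist": [0, 0, 0], "fingers": 0},
  {"delta_pos": [0, 0, 0], "twist": [0, 0, 0], "fingers": 0},
  {"delta_pos": [0, 0, 0], "twist": [0, 0, 0], "fingers": 0},
  {"delta_pos": [0, 0, 0], "twist": [0, 0, 0], "fingers": 0},
  {"delta_pos": [0, 0, 0], "twist": [0, 0, 0], "fingers": 0},
  {"delta_pos": [0, 0, 0], "twist": [0, 0, 0], "fingers": 0},
], newtons=30)

```text
time: 30.05
position: [0.5239, 0.2064, 0.0359]
eef_rot: [2.217, 2.224, 0.002]
force: [-0.6, -0.2, 6.4]
opening: 0.0298
grip_force: 30.0
```

Emit:
carry_out([
  {"delta_pos": [0, 0, -15], "twist": [0, 0, 0], "fingers": 0},
  {"delta_pos": [0, 0, -35], "twist": [0, 0, 0], "fingers": 0},
  {"delta_pos": [0, 0, -35], "twist": [0, 0, 0], "fingers": 0},
  {"delta_pos": [0, 0, -35], "twist": [0, 0, 0], "fingers": 0},
  {"delta_pos": [0, 0, -35], "twist": [0, 0, 0], "fingers": 0},
  {"delta_pos": [0, 0, -35], "twist": [0, 0, 0], "fingers": 0},
  {"delta_pos": [0, 0, -20], "twist": [0, 0, 0], "fingers": 0},
  {"delta_pos": [-41.3, -2.2, 0], "twist": [0, 0, 0], "fingers": 0},
  {"delta_pos": [-41.3, -2.2, 0], "twist": [0, 0, 0], "fingers": 0},
  {"delta_pos": [-41.3, -2.2, 0], "twist": [0, 0, 0], "fingers": 0},
  {"delta_pos": [-41.3, -2.2, 0], "twist": [0, 0, 0], "fingers": 0},
  {"delta_pos": [-41.3, -2.2, 0], "twist": [0, 0, 0], "fingers": 0},
  {"delta_pos": [-41.3, -2.2, 0], "twist": [0, 0, 0], "fingers": 0},
  {"delta_pos": [-41.3, -2.2, 0], "twist": [0, 0, 0], "fingers": 0},
  {"delta_pos": [0, 0, 0], "twist": [0, 0, 0], "fingers": 0},
])

```text
time: 31.3
position: [0.5075, -0.0942, 0.2436]
eef_rot: [2.232, 2.207, -0.009]
force: [-0.2, -0.7, -2.7]
opening: 0.0297
grip_force: 30.0
```

Emit:
carry_out([
  {"delta_pos": [0, 0, 0], "twist": [0, 0, 6.85], "fingers": 0},
  {"delta_pos": [0, 0, 0], "twist": [0, 0, 6.85], "fingers": 0},
  {"delta_pos": [0, 0, 0], "twist": [0, 0, 6.85], "fingers": 0},
  {"delta_pos": [0, 0, 0], "twist": [0, 0, 6.85], "fingers": 0},
  {"delta_pos": [0, 0, 0], "twist": [0, 0, 6.85], "fingers": 0},
  {"delta_pos": [0, 0, 0], "twist": [0, 0, 6.85], "fingers": 0},
  {"delta_pos": [0, 0, 0], "twist": [0, 0, 6.85], "fingers": 0},
  {"delta_pos": [0, 0, 0], "twist": [0, 0, 6.85], "fingers": 0},
  {"delta_pos": [0, 0, 0], "twist": [0, 0, 6.85], "fingers": 0},
  {"delta_pos": [0, 0, 0], "twist": [0, 0, 6.85], "fingers": 0},
  {"delta_pos": [0, 0, 0], "twist": [0, 0, 6.85], "fingers": 0},
  {"delta_pos": [0, 0, 0], "twist": [0, 0, 6.85], "fingers": 0},
  {"delta_pos": [0, 0, 0], "twist": [0, 0, 6.85], "fingers": 0},
  {"delta_pos": [0, 0, 0], "twist": [0, 0, 0], "fingers": 0},
  {"delta_pos": [0, 0, 0], "twist": [0, 0, 0], "fingers": 0},
])

```text
time: 32.55
position: [0.5086, -0.0828, 0.2446]
eef_rot: [3.141, 0.037, -0.0]
force: [-0.4, 0.3, -2.0]
opening: 0.0297
grip_force: 30.0
```

```bash
python3 - <<'E'
from h import *
np.set_printoptions(precision=4,suppress=True)
im,m=snap('wrist','w8.png')
s=status.read_state();R=cv2.Rodrigues(np.array(s['eef_rot']))[0]
print('tcp',s['position'],'yaw',round(np.degrees(np.arctan2(R[1,0],R[0,0])),2),'open',s['opening'],s['time'])
for n,z in [('fixed_jaw',.12),('jaw',.12),('stave_a',.23),('stave_a',.135)]:
    for r in place_of('wrist',n)[:2]: print(n,r['position'],at_z(m,r['position'],z),round(r['conf'],2))
E
```

```text
tcp [ 0.5086 -0.0828  0.2445] yaw 1.32 open 0.02968015226480578 32.6
fixed_jaw [196.9, 237.2] [0.5067 0.0049 0.12  ] 0.58
fixed_jaw [326.1, 311.3] [ 0.4523 -0.086   0.12  ] 0.23
jaw [464.6, 237.4] [ 0.5108 -0.1808  0.12  ] 0.6
jaw [325.3, 311.4] [ 0.4522 -0.0854  0.12  ] 0.55
stave_a [20.3, 258.5] [0.5278 0.0438 0.23  ] 0.91
stave_a [29.9, 315.1] [0.5018 0.0445 0.23  ] 0.85
stave_a [20.3, 258.5] [0.4937 0.1184 0.135 ] 0.91
stave_a [29.9, 315.1] [0.4522 0.1195 0.135 ] 0.85
```

View pics/w8.png

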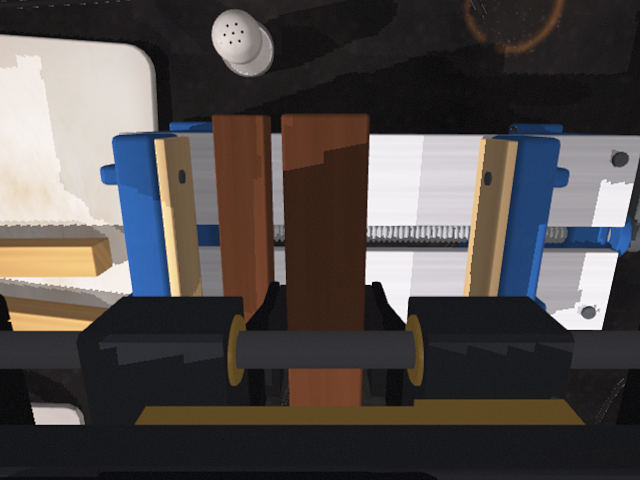

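Emit:
carry_out([
  {"delta_pos": [0, 3, 20], "twist": [0, 0, 0], "fingers": 0},
  {"delta_pos": [0, 0, 35], "twist": [0, 0, 0], "fingers": 0},
  {"delta_pos": [0, 0, 30], "twist": [0, 0, 0], "fingers": 0},
  {"delta_pos": [0, 0, 12], "twist": [0, 0, 0], "fingers": 0},
  {"delta_pos": [0, 0, 0], "twist": [0, 0, 0], "fingers": 0},
  {"delta_pos": [0, -6, 0], "twist": [0, 0, 0], "fingers": 0},
  {"delta_pos": [0, -6, 0], "twist": [0, 0, 0], "fingers": 0},
  {"delta_pos": [0, -6, 0], "twist": [0, 0, 0], "fingers": 0},
  {"delta_pos": [0, -5, 0], "twist": [0, 0, 0], "fingers": 0},
  {"delta_pos": [0, -3, 0], "twist": [0, 0, 0], "fingers": 0},
  {"delta_pos": [0, 0, 0], "twist": [0, 0, 0], "fingers": 0},
  {"delta_pos": [0, 0, 0], "twist": [0, 0, 0], "fingers": 0},
])

```text
time: 33.8
position: [0.5084, -0.0598, 0.1478]
eef_rot: [3.141, 0.032, 0.001]
force: [0.4, -0.0, -1.7]
opening: 0.0299
grip_force: 30.0
```

Emit:
carry_out([
  {"delta_pos": [0, 0, 0], "twist": [0, 0, 0], "fingers": 0.42},
  {"delta_pos": [0, 0, 0], "twist": [0, 0, 0], "fingers": 0.42},
  {"delta_pos": [0, 0, 0], "twist": [0, 0, 0], "fingers": 0.42},
  {"delta_pos": [0, 0, 0], "twist": [0, 0, 0], "fingers": 0.42},
  {"delta_pos": [0, 0, -20], "twist": [0, 0, 0], "fingers": 0.42},
  {"delta_pos": [0, 0, -37], "twist": [0, 0, 0], "fingers": 0.42},
  {"delta_pos": [0, 0, -37], "twist": [0, 0, 0], "fingers": 0.55},
  {"delta_pos": [0, 0, 0], "twist": [0, 0, 0], "fingers": 0.55},
  {"delta_pos": [-6.4, -38, 0], "twist": [0, 0, 0], "fingers": 0.55},
  {"delta_pos": [-6.4, -38, 0], "twist": [0, 0, 0], "fingers": 0.55},
  {"delta_pos": [-6.4, -38, 0], "twist": [0, 0, 0], "fingers": 0.55},
  {"delta_pos": [-6.4, -38, 0], "twist": [0, 0, 0], "fingers": 0.55},
  {"delta_pos": [-6.4, -38, 0], "twist": [0, 0, 0], "fingers": 0.55},
  {"delta_pos": [-6.4, -38, 0], "twist": [0, 0, 0], "fingers": 0.55},
  {"delta_pos": [-6.4, -38, 0], "twist": [0, 0, 0], "fingers": 0.55},
])

```text
time: 35.05
position: [0.4577, 0.2066, 0.2417]
eef_rot: [-3.141, -0.03, -0.001]
force: [1.3, 0.3, 0.4]
opening: 0.0479
grip_force: 0.0
```

Emit:
carry_out([
  {"delta_pos": [0, 0, 6], "twist": [0, 0, -6.94], "fingers": 0.55},
  {"delta_pos": [0, 0, 6], "twist": [0, 0, -6.94], "fingers": 0.55},
  {"delta_pos": [0, 0, 6], "twist": [0, 0, -6.94], "fingers": 0.55},
  {"delta_pos": [0, 0, 6], "twist": [0, 0, -6.94], "fingers": 0.55},
  {"delta_pos": [0, 0, 6], "twist": [0, 0, -6.94], "fingers": 0.55},
  {"delta_pos": [0, 0, 6], "twist": [0, 0, -6.94], "fingers": 0.55},
  {"delta_pos": [0, 0, 6], "twist": [0, 0, -6.94], "fingers": 0.55},
  {"delta_pos": [0, 0, 6], "twist": [0, 0, -6.94], "fingers": 0.55},
  {"delta_pos": [0, 0, 6], "twist": [0, 0, -6.94], "fingers": 0.55},
  {"delta_pos": [0, 0, 6], "twist": [0, 0, -6.94], "fingers": 0.55},
  {"delta_pos": [0, 0, 6], "twist": [0, 0, -6.94], "fingers": 0.55},
  {"delta_pos": [0, 0, 6], "twist": [0, 0, -6.94], "fingers": 0.55},
  {"delta_pos": [0, 0, 6], "twist": [0, 0, -6.94], "fingers": 0.55},
  {"delta_pos": [0, 0, 0], "twist": [0, 0, 0], "fingers": 0.55},
  {"delta_pos": [0, 0, 0], "twist": [0, 0, 0], "fingers": 0.55},
])

```text
time: 36.3
position: [0.4582, 0.2049, 0.1633]
eef_rot: [-2.198, -2.243, 0.0]
force: [-0.5, -0.8, 0.5]
opening: 0.0481
grip_force: 0.0
```

```bash
python3 st.py; python3 - <<'E'
from h import *
im,m=snap('top')
for r in place_of('top','stave_a'): print(at_z(m,r['position'],.135)[:2],round(r['conf'],2))
E
```

```text
tcp [0.4584 0.205  0.1636] yaw 91.17 open 0.04757420133224364 36.35
wrist 0.9 ctr 456 208 size 31 156 dir(deg from y) 1.6
wrist 0.58 ctr 392 207 size 35 161 dir(deg from y) -5.9
 pl [0.4573 0.2041] 0.93
 pl [0.3898 0.2065] 0.79
top 0.71 ctr 516 -23 size 35 171 dir(deg from y) 88.9
top 0.71 ctr 460 146 size 25 40 dir(deg from y) -0.9
top 0.61 ctr 516 -69 size 36 174 dir(deg from y) -88.3
 pl [ 0.5158 -0.0261] 0.8
 pl [ 0.5175 -0.0779] 0.61
[ 0.51087053 -0.01715149] 0.93
[ 0.49757152 -0.06020514] 0.74
[ 0.62448977 -0.01324821] 0.29
```

Emit:
carry_out([
  {"delta_pos": [0, -1, 35], "twist": [0, 0, 0], "fingers": 0.55},
  {"delta_pos": [0, 0, 35], "twist": [0, 0, 0], "fingers": 0.55},
  {"delta_pos": [0, 0, 35], "twist": [0, 0, 0], "fingers": 0.55},
  {"delta_pos": [0, 0, 19], "twist": [0, 0, 0], "fingers": 0.55},
  {"delta_pos": [0, 0, 5], "twist": [0, 0, 0], "fingers": 0.55},
  {"delta_pos": [0, 0, 0], "twist": [0, 0, 0], "fingers": 0.55},
  {"delta_pos": [0, 0, 0], "twist": [0, 0, 0], "fingers": 0},
  {"delta_pos": [0, 0, 0], "twist": [0, 0, 0], "fingers": 0},
  {"delta_pos": [0, 0, 0], "twist": [0, 0, 0], "fingers": 0},
  {"delta_pos": [0, 0, 0], "twist": [0, 0, 0], "fingers": 0},
  {"delta_pos": [0, 0, 0], "twist": [0, 0, 0], "fingers": 0},
  {"delta_pos": [0, 0, 0], "twist": [0, 0, 0], "fingers": 0},
  {"delta_pos": [0, 0, 0], "twist": [0, 0, 0], "fingers": 0},
], newtons=30)

```text
time: 37.78
position: [0.458, 0.2052, 0.0358]
eef_rot: [2.194, 2.246, 0.002]
force: [-0.7, -0.8, 7.5]
opening: 0.03
grip_force: 30.0
```

Emit:
carry_out([
  {"delta_pos": [0, 0, -15], "twist": [0, 0, 0], "fingers": 0},
  {"delta_pos": [0, 0, -35], "twist": [0, 0, 0], "fingers": 0},
  {"delta_pos": [0, 0, -35], "twist": [0, 0, 0], "fingers": 0},
  {"delta_pos": [0, 0, -35], "twist": [0, 0, 0], "fingers": 0},
  {"delta_pos": [0, 0, -35], "twist": [0, 0, 0], "fingers": 0},
  {"delta_pos": [0, 0, -35], "twist": [0, 0, 0], "fingers": 0},
  {"delta_pos": [0, 0, -20], "twist": [0, 0, 0], "fingers": 0},
  {"delta_pos": [-39.6, 5.5, 0], "twist": [0, 0, 0], "fingers": 0},
  {"delta_pos": [-39.6, 5.5, 0], "twist": [0, 0, 0], "fingers": 0},
  {"delta_pos": [-39.6, 5.5, 0], "twist": [0, 0, 0], "fingers": 0},
  {"delta_pos": [-39.6, 5.5, 0], "twist": [0, 0, 0], "fingers": 0},
  {"delta_pos": [-39.6, 5.5, 0], "twist": [0, 0, 0], "fingers": 0},
  {"delta_pos": [-39.6, 5.5, 0], "twist": [0, 0, 0], "fingers": 0},
  {"delta_pos": [-39.6, 5.5, 0], "twist": [0, 0, 0], "fingers": 0},
  {"delta_pos": [-39.6, 5.5, 0], "twist": [0, 0, 0], "fingers": 0},
  {"delta_pos": [0, 0, 0], "twist": [0, 0, 0], "fingers": 0},
])

```text
time: 39.12
position: [0.5091, -0.1212, 0.2436]
eef_rot: [2.209, 2.23, -0.005]
force: [-0.2, -0.3, -1.4]
opening: 0.03
grip_force: 30.0
```

Emit:
carry_out([
  {"delta_pos": [0, 0, 0], "twist": [0, 0, 6.93], "fingers": 0},
  {"delta_pos": [0, 0, 0], "twist": [0, 0, 6.93], "fingers": 0},
  {"delta_pos": [0, 0, 0], "twist": [0, 0, 6.93], "fingers": 0},
  {"delta_pos": [0, 0, 0], "twist": [0, 0, 6.93], "fingers": 0},
  {"delta_pos": [0, 0, 0], "twist": [0, 0, 6.93], "fingers": 0},
  {"delta_pos": [0, 0, 0], "twist": [0, 0, 6.93], "fingers": 0},
  {"delta_pos": [0, 0, 0], "twist": [0, 0, 6.93], "fingers": 0},
  {"delta_pos": [0, 0, 0], "twist": [0, 0, 6.93], "fingers": 0},
  {"delta_pos": [0, 0, 0], "twist": [0, 0, 6.93], "fingers": 0},
  {"delta_pos": [0, 0, 0], "twist": [0, 0, 6.93], "fingers": 0},
  {"delta_pos": [0, 0, 0], "twist": [0, 0, 6.93], "fingers": 0},
  {"delta_pos": [0, 0, 0], "twist": [0, 0, 6.93], "fingers": 0},
  {"delta_pos": [0, 0, 0], "twist": [0, 0, 6.93], "fingers": 0},
  {"delta_pos": [0, 0, 0], "twist": [0, 0, 0], "fingers": 0},
  {"delta_pos": [0, 0, 0], "twist": [0, 0, 0], "fingers": 0},
])

```text
time: 40.37
position: [0.5086, -0.1105, 0.2446]
eef_rot: [3.141, 0.04, 0.0]
force: [1.1, 0.4, -1.4]
opening: 0.0299
grip_force: 30.0
```

```bash
cat > w.py <<'E'
from h import *
np.set_printoptions(precision=4,suppress=True)
import sys
im,m=snap('wrist',sys.argv[1])
s=status.read_state();R=cv2.Rodrigues(np.array(s['eef_rot']))[0]
print('tcp',s['position'],'yaw',round(np.degrees(np.arctan2(R[1,0],R[0,0])),2),'open',s['opening'],s['time'])
for n,z in [('fixed_jaw',.12),('jaw',.12)]:
    for r in place_of('wrist',n)[:1]: print(n,r['position'],at_z(m,r['position'],z),round(r['conf'],2))
for r in regions_of('wrist','stave_a'):
    e=r['extent'];print('stave',np.round(e),round(r['conf'],2),'edges y at z.15:',at_z(m,(e[0]-e[2]/2,e[1]),.15)[1],at_z(m,(e[0]+e[2]/2,e[1]),.15)[1],'top end x',at_z(m,(e[0],e[1]-e[3]/2),.15)[0])
E
python3 w.py w9.png
```

```text
tcp [ 0.5086 -0.1105  0.2446] yaw 1.45 open 0.02982056396596427 40.4167
fixed_jaw [157.6, 236.8] [0.506  0.0045 0.12  ] 0.81
jaw [427.0, 236.6] [ 0.5108 -0.1823  0.12  ] 0.79
stave [245. 221.  62. 205.] 0.78 edges y at z.15: -0.04301688613812138 -0.0811100600457135 top end x 0.5859776035234822
stave [324. 258.  85. 298.] 0.77 edges y at z.15: -0.08440610578530197 -0.1378110130558961 top end x 0.5925804669011591
stave [ 49. 315.  88.  30.] 0.73 edges y at z.15: 0.09587246155326498 0.038501754542872385 top end x 0.47101841581190756
stave [179. 205.  80. 184.] 0.72 edges y at z.15: 0.0009579839825294562 -0.04715990833475534 top end x 0.5883307266187957
```

View pics/w9.png

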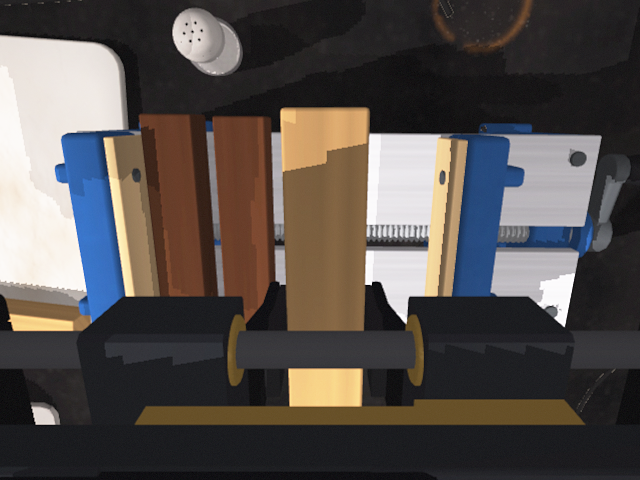

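Emit:
carry_out([
  {"delta_pos": [0, 6, 0], "twist": [0, 0, 0], "fingers": 0},
  {"delta_pos": [0, 0, 35], "twist": [0, 0, 0], "fingers": 0},
  {"delta_pos": [0, 0, 35], "twist": [0, 0, 0], "fingers": 0},
  {"delta_pos": [0, 0, 20], "twist": [0, 0, 0], "fingers": 0},
  {"delta_pos": [0, 0, 7], "twist": [0, 0, 0], "fingers": 0},
  {"delta_pos": [0, 0, 0], "twist": [0, 0, 0], "fingers": 0},
  {"delta_pos": [0, -6, 0], "twist": [0, 0, 0], "fingers": 0},
  {"delta_pos": [0, -6, 0], "twist": [0, 0, 0], "fingers": 0},
  {"delta_pos": [0, -6, 0], "twist": [0, 0, 0], "fingers": 0},
  {"delta_pos": [0, -5, 0], "twist": [0, 0, 0], "fingers": 0},
  {"delta_pos": [0, 0, 0], "twist": [0, 0, 0], "fingers": 0},
  {"delta_pos": [0, 0, 0], "twist": [0, 0, 0], "fingers": 0},
])

```text
time: 41.57
position: [0.5085, -0.0932, 0.1479]
eef_rot: [3.141, 0.036, 0.001]
force: [0.0, -0.6, -0.8]
opening: 0.0295
grip_force: 30.0
```

Emit:
carry_out([
  {"delta_pos": [0, 0, 0], "twist": [0, 0, 0], "fingers": 0.42},
  {"delta_pos": [0, 0, 0], "twist": [0, 0, 0], "fingers": 0.42},
  {"delta_pos": [0, 0, 0], "twist": [0, 0, 0], "fingers": 0.42},
  {"delta_pos": [0, 0, 0], "twist": [0, 0, 0], "fingers": 0.42},
  {"delta_pos": [0, 0, -20], "twist": [0, 0, 0], "fingers": 0.42},
  {"delta_pos": [0, 0, -37], "twist": [0, 0, 0], "fingers": 0.42},
  {"delta_pos": [0, 0, -37], "twist": [0, 0, 0], "fingers": 0.55},
  {"delta_pos": [0, 0, 0], "twist": [0, 0, 0], "fingers": 0.55},
  {"delta_pos": [-14, -37.8, 0], "twist": [0, 0, 0], "fingers": 0.55},
  {"delta_pos": [-14, -37.8, 0], "twist": [0, 0, 0], "fingers": 0.55},
  {"delta_pos": [-14, -37.8, 0], "twist": [0, 0, 0], "fingers": 0.55},
  {"delta_pos": [-14, -37.8, 0], "twist": [0, 0, 0], "fingers": 0.55},
  {"delta_pos": [-14, -37.8, 0], "twist": [0, 0, 0], "fingers": 0.55},
  {"delta_pos": [-14, -37.8, 0], "twist": [0, 0, 0], "fingers": 0.55},
  {"delta_pos": [-14, -37.8, 0], "twist": [0, 0, 0], "fingers": 0.55},
  {"delta_pos": [-14, -37.8, 0], "twist": [0, 0, 0], "fingers": 0.55},
])

```text
time: 42.9
position: [0.3887, 0.2077, 0.2417]
eef_rot: [3.141, 0.034, 0.002]
force: [0.9, 0.2, 0.1]
opening: 0.0479
grip_force: 0.0
```

Emit:
carry_out([
  {"delta_pos": [0, 0, 6], "twist": [0, 0, -6.88], "fingers": 0.55},
  {"delta_pos": [0, 0, 6], "twist": [0, 0, -6.88], "fingers": 0.55},
  {"delta_pos": [0, 0, 6], "twist": [0, 0, -6.88], "fingers": 0.55},
  {"delta_pos": [0, 0, 6], "twist": [0, 0, -6.88], "fingers": 0.55},
  {"delta_pos": [0, 0, 6], "twist": [0, 0, -6.88], "fingers": 0.55},
  {"delta_pos": [0, 0, 6], "twist": [0, 0, -6.88], "fingers": 0.55},
  {"delta_pos": [0, 0, 6], "twist": [0, 0, -6.88], "fingers": 0.55},
  {"delta_pos": [0, 0, 6], "twist": [0, 0, -6.88], "fingers": 0.55},
  {"delta_pos": [0, 0, 6], "twist": [0, 0, -6.88], "fingers": 0.55},
  {"delta_pos": [0, 0, 6], "twist": [0, 0, -6.88], "fingers": 0.55},
  {"delta_pos": [0, 0, 6], "twist": [0, 0, -6.88], "fingers": 0.55},
  {"delta_pos": [0, 0, 6], "twist": [0, 0, -6.88], "fingers": 0.55},
  {"delta_pos": [0, 0, 0], "twist": [0, 0, 0], "fingers": 0.55},
  {"delta_pos": [0, 0, 0], "twist": [0, 0, 0], "fingers": 0.55},
])

```text
time: 44.07
position: [0.3896, 0.2061, 0.1693]
eef_rot: [-2.34, -2.094, 0.001]
force: [-0.0, -0.2, 1.2]
opening: 0.048
grip_force: 0.0
```

```bash
python3 st.py; python3 - <<'E'
from h import *
im,m=snap('top')
for r in place_of('top','stave_a'): print(at_z(m,r['position'],.135)[:2],round(r['conf'],2))
E
```

```text
tcp [0.3898 0.2062 0.1696] yaw 83.65 open 0.04751145258803847 44.1167
wrist 0.79 ctr 391 207 size 32 161 dir(deg from y) -5.8
 pl [0.3922 0.2061] 0.66
top 0.85 ctr 386 161 size 31 67 dir(deg from y) -6.6
top 0.84 ctr 515 -61 size 39 177 dir(deg from y) -88.1
top 0.75 ctr 516 -24 size 35 172 dir(deg from y) -89.6
top 0.7 ctr 517 -105 size 38 171 dir(deg from y) -89.5
 pl [ 0.504  -0.0637] 0.92
 pl [ 0.5131 -0.1052] 0.8
 pl [ 0.5118 -0.0288] 0.66
 pl [0.3971 0.2029] 0.62
[ 0.50994802 -0.01736373] 0.88
[ 0.50091885 -0.05156788] 0.7
[ 0.51073028 -0.10014147] 0.63
[0.3967829  0.19454516] 0.6
```

Emit:
carry_out([
  {"delta_pos": [0, 1, 35], "twist": [0, 0, 0], "fingers": 0.55},
  {"delta_pos": [0, 0, 35], "twist": [0, 0, 0], "fingers": 0.55},
  {"delta_pos": [0, 0, 35], "twist": [0, 0, 0], "fingers": 0.55},
  {"delta_pos": [0, 0, 25], "twist": [0, 0, 0], "fingers": 0.55},
  {"delta_pos": [0, 0, 5], "twist": [0, 0, 0], "fingers": 0.55},
  {"delta_pos": [0, 0, 0], "twist": [0, 0, 0], "fingers": 0.55},
  {"delta_pos": [0, 0, 0], "twist": [0, 0, 0], "fingers": 0},
  {"delta_pos": [0, 0, 0], "twist": [0, 0, 0], "fingers": 0},
  {"delta_pos": [0, 0, 0], "twist": [0, 0, 0], "fingers": 0},
  {"delta_pos": [0, 0, 0], "twist": [0, 0, 0], "fingers": 0},
  {"delta_pos": [0, 0, 0], "twist": [0, 0, 0], "fingers": 0},
  {"delta_pos": [0, 0, 0], "twist": [0, 0, 0], "fingers": 0},
  {"delta_pos": [0, 0, 0], "twist": [0, 0, 0], "fingers": 0},
], newtons=30)

```text
time: 45.55
position: [0.3916, 0.2063, 0.0358]
eef_rot: [2.337, 2.097, 0.003]
force: [-1.4, -0.3, 7.5]
opening: 0.0298
grip_force: 30.0
```

Emit:
carry_out([
  {"delta_pos": [0, 0, -15], "twist": [0, 0, 0], "fingers": 0},
  {"delta_pos": [0, 0, -35], "twist": [0, 0, 0], "fingers": 0},
  {"delta_pos": [0, 0, -35], "twist": [0, 0, 0], "fingers": 0},
  {"delta_pos": [0, 0, -35], "twist": [0, 0, 0], "fingers": 0},
  {"delta_pos": [0, 0, -35], "twist": [0, 0, 0], "fingers": 0},
  {"delta_pos": [0, 0, -35], "twist": [0, 0, 0], "fingers": 0},
  {"delta_pos": [0, 0, -20], "twist": [0, 0, 0], "fingers": 0},
  {"delta_pos": [-37, 17.4, 0], "twist": [0, 0, 0], "fingers": 0},
  {"delta_pos": [-37, 17.4, 0], "twist": [0, 0, 0], "fingers": 0},
  {"delta_pos": [-37, 17.4, 0], "twist": [0, 0, 0], "fingers": 0},
  {"delta_pos": [-37, 17.4, 0], "twist": [0, 0, 0], "fingers": 0},
  {"delta_pos": [-37, 17.4, 0], "twist": [0, 0, 0], "fingers": 0},
  {"delta_pos": [-37, 17.4, 0], "twist": [0, 0, 0], "fingers": 0},
  {"delta_pos": [-37, 17.4, 0], "twist": [0, 0, 0], "fingers": 0},
  {"delta_pos": [-37, 17.4, 0], "twist": [0, 0, 0], "fingers": 0},
  {"delta_pos": [-37, 17.4, 0], "twist": [0, 0, 0], "fingers": 0},
  {"delta_pos": [0, 0, 0], "twist": [0, 0, 0], "fingers": 0},
])

```text
time: 46.97
position: [0.5119, -0.1523, 0.2436]
eef_rot: [2.351, 2.081, -0.002]
force: [-0.2, -1.2, -1.2]
opening: 0.0297
grip_force: 30.0
```

Emit:
carry_out([
  {"delta_pos": [0, 0, 0], "twist": [0, 0, 6.87], "fingers": 0},
  {"delta_pos": [0, 0, 0], "twist": [0, 0, 6.87], "fingers": 0},
  {"delta_pos": [0, 0, 0], "twist": [0, 0, 6.87], "fingers": 0},
  {"delta_pos": [0, 0, 0], "twist": [0, 0, 6.87], "fingers": 0},
  {"delta_pos": [0, 0, 0], "twist": [0, 0, 6.87], "fingers": 0},
  {"delta_pos": [0, 0, 0], "twist": [0, 0, 6.87], "fingers": 0},
  {"delta_pos": [0, 0, 0], "twist": [0, 0, 6.87], "fingers": 0},
  {"delta_pos": [0, 0, 0], "twist": [0, 0, 6.87], "fingers": 0},
  {"delta_pos": [0, 0, 0], "twist": [0, 0, 6.87], "fingers": 0},
  {"delta_pos": [0, 0, 0], "twist": [0, 0, 6.87], "fingers": 0},
  {"delta_pos": [0, 0, 0], "twist": [0, 0, 6.87], "fingers": 0},
  {"delta_pos": [0, 0, 0], "twist": [0, 0, 6.87], "fingers": 0},
  {"delta_pos": [0, 0, 0], "twist": [0, 0, 0], "fingers": 0},
  {"delta_pos": [0, 0, 0], "twist": [0, 0, 0], "fingers": 0},
])

```text
time: 48.13
position: [0.5103, -0.1417, 0.2447]
eef_rot: [3.141, 0.043, -0.0]
force: [0.1, -0.1, -0.5]
opening: 0.0299
grip_force: 30.0
```

```bash
python3 w.py w10.png
```

```text
tcp [ 0.5104 -0.1417  0.2447] yaw 1.56 open 0.029487680954836358 48.1833
fixed_jaw [110.9, 236.1] [0.5072 0.0056 0.12  ] 0.61
jaw [380.8, 237.2] [ 0.5114 -0.1815  0.12  ] 0.9
stave [326. 257.  91. 298.] 0.82 edges y at z.15: -0.11542272526316133 -0.1721826987988605 top end x 0.5947170358165604
stave [183. 206.  80. 175.] 0.72 edges y at z.15: -0.03189826860746289 -0.08030583472851276 top end x 0.5868960322273381
stave [124. 211.  80. 190.] 0.61 edges y at z.15: 0.003452325719873278 -0.044976063098519634 top end x 0.5875514811347086
stave [247. 220.  61. 209.] 0.59 edges y at z.15: -0.07642328698758549 -0.1133362919599381 top end x 0.5893924435932866
```

View pics/w10.png

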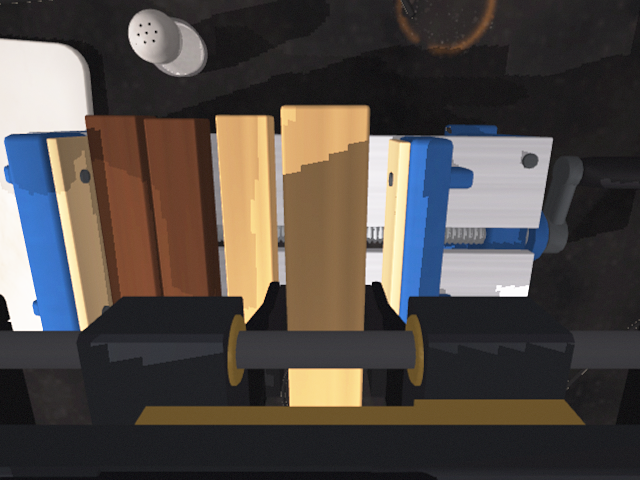

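Emit:
carry_out([
  {"delta_pos": [-2, 5, 0], "twist": [0, 0, 0], "fingers": 0},
  {"delta_pos": [0, 0, 30], "twist": [0, 0, 0], "fingers": 0},
  {"delta_pos": [0, 0, 25], "twist": [0, 0, 0], "fingers": 0},
  {"delta_pos": [0, 0, 0], "twist": [0, 0, 0], "fingers": 0},
  {"delta_pos": [0, 0, 20], "twist": [0, 0, 0], "fingers": 0},
  {"delta_pos": [0, 0, 15], "twist": [0, 0, 0], "fingers": 0},
  {"delta_pos": [0, 0, 7], "twist": [0, 0, 0], "fingers": 0},
  {"delta_pos": [0, 0, 0], "twist": [0, 0, 0], "fingers": 0},
])

```text
time: 49.0
position: [0.5081, -0.1472, 0.147]
eef_rot: [-3.141, -0.038, 0.003]
force: [-0.2, 0.5, -0.8]
opening: 0.0298
grip_force: 30.0
```

Emit:
carry_out([
  {"delta_pos": [0, -6, 0], "twist": [0, 0, 0], "fingers": 0},
  {"delta_pos": [0, -6, 0], "twist": [0, 0, 0], "fingers": 0},
  {"delta_pos": [0, -6, 0], "twist": [0, 0, 0], "fingers": 0},
  {"delta_pos": [0, 0, 0], "twist": [0, 0, 0], "fingers": 0},
  {"delta_pos": [0, 0, 0], "twist": [0, 0, 0], "fingers": 0},
  {"delta_pos": [0, 0, 0], "twist": [0, 0, 0], "fingers": 0.42},
  {"delta_pos": [0, 0, 0], "twist": [0, 0, 0], "fingers": 0.42},
  {"delta_pos": [0, 0, 0], "twist": [0, 0, 0], "fingers": 0.42},
  {"delta_pos": [0, 0, 0], "twist": [0, 0, 0], "fingers": 0.42},
  {"delta_pos": [0, 0, -20], "twist": [0, 0, 0], "fingers": 0.42},
  {"delta_pos": [0, 0, -37], "twist": [0, 0, 0], "fingers": 0.42},
  {"delta_pos": [0, 0, -37], "twist": [0, 0, 0], "fingers": 0.5},
  {"delta_pos": [0, 0, 0], "twist": [0, 0, 0], "fingers": 0.5},
  {"delta_pos": [0, 0, 0], "twist": [0, 0, 0], "fingers": 0.5},
])

```text
time: 50.17
position: [0.5096, -0.1291, 0.2437]
eef_rot: [3.14, 0.037, 0.007]
force: [-0.4, 0.2, -0.3]
opening: 0.0427
grip_force: 0.0
```

```bash
python3 w.py w11.png;  python3 - <<'E'
from h import *
im,m=snap('top')
for r in place_of('top','stave_a'): print(at_z(m,r['position'],.135)[:2],round(r['conf'],2))
for n,z in(('marker',.012),('spice_jar',.012),('basket',0),('handle_grip',.1)):
  for r in place_of('top',n)[:1]: print(n,at_z(m,r['position'],z)[:2],round(r['conf'],2))
ims,ms=snap('scene')
a=place_of('top','handle_grip');b=place_of('scene','handle_grip')
print([r['conf'] for r in b])
if a and b: print(tri(m,a[0]['position'],ms,b[0]['position']))
E
```

```text
tcp [ 0.5083 -0.1292  0.2419] yaw 1.36 open 0.04328573771287977 50.2167
fixed_jaw [130.9, 238.7] [0.5051 0.003  0.12  ] 0.89
jaw [400.0, 240.9] [ 0.5078 -0.1821  0.12  ] 0.89
stave [144. 208.  80. 178.] 0.75 edges y at z.15: 0.0026300259006683535 -0.04538006823427165 top end x 0.5844137354142822
stave [259. 224.  61. 216.] 0.73 edges y at z.15: -0.0714563684490733 -0.10846483502191441 top end x 0.5877469814505234
stave [326. 226.  54. 215.] 0.6 edges y at z.15: -0.11411773346070597 -0.1467812144174333 top end x 0.5872661287886721
[ 0.50593346 -0.05396213] 0.74
[ 0.50143805 -0.01812325] 0.57
[0.52605745 0.36812027] 0.38
marker [0.5367015  0.43563559] 0.65
spice_jar [0.53208042 0.39789479] 0.95
basket [0.53692269 0.42381977] 0.93
handle_grip [ 0.56306556 -0.37748648] 0.6
[0.77]
[ 0.56652583 -0.3754114   0.0966592 ]
```

Emit:
carry_out([
  {"delta_pos": [8, 40.7, 0], "twist": [0, 0, 0], "fingers": 0.6},
  {"delta_pos": [8, 40.7, 0], "twist": [0, 0, 0], "fingers": 0.6},
  {"delta_pos": [8, 40.7, 0], "twist": [0, 0, 0], "fingers": 0.6},
  {"delta_pos": [8, 40.7, 0], "twist": [0, 0, 0], "fingers": 0.6},
  {"delta_pos": [8, 40.7, 0], "twist": [0, 0, 0], "fingers": 0.6},
  {"delta_pos": [8, 40.7, 0], "twist": [0, 0, 0], "fingers": 0.6},
  {"delta_pos": [0, 0, 0], "twist": [0, 0, -6.9], "fingers": 0.6},
  {"delta_pos": [0, 0, 0], "twist": [0, 0, -6.9], "fingers": 0.6},
  {"delta_pos": [0, 0, 0], "twist": [0, 0, -6.9], "fingers": 0.6},
  {"delta_pos": [0, 0, 0], "twist": [0, 0, -6.9], "fingers": 0.6},
  {"delta_pos": [0, 0, 0], "twist": [0, 0, -6.9], "fingers": 0.6},
  {"delta_pos": [0, 0, 0], "twist": [0, 0, -6.9], "fingers": 0.6},
  {"delta_pos": [0, 0, 0], "twist": [0, 0, -6.9], "fingers": 0.6},
  {"delta_pos": [0, 0, 0], "twist": [0, 0, -6.9], "fingers": 0.6},
  {"delta_pos": [0, 0, 0], "twist": [0, 0, -6.9], "fingers": 0.6},
  {"delta_pos": [0, 0, 0], "twist": [0, 0, -6.9], "fingers": 0.6},
  {"delta_pos": [0, 0, 0], "twist": [0, 0, -6.9], "fingers": 0.6},
  {"delta_pos": [0, 0, 0], "twist": [0, 0, -6.9], "fingers": 0.6},
  {"delta_pos": [0, 0, 0], "twist": [0, 0, -6.9], "fingers": 0.6},
])

```text
time: 52.4
position: [0.5621, -0.3722, 0.2414]
eef_rot: [-2.194, -2.249, 0.0]
force: [-0.2, -0.4, -0.2]
opening: 0.0522
grip_force: 0.0
```

Emit:
carry_out([
  {"delta_pos": [0, 0, 0], "twist": [0, 0, 0], "fingers": 0.6},
  {"delta_pos": [0, 0, 0], "twist": [0, 0, 0], "fingers": 0.6},
  {"delta_pos": [0, 0, 0], "twist": [0, 0, 0], "fingers": 0.6},
])

```text
time: 52.65
position: [0.5621, -0.3721, 0.2415]
eef_rot: [-2.203, -2.239, 0.0]
force: [-0.9, 0.5, 0.0]
opening: 0.0523
grip_force: 0.0
```

```bash
python3 w.py w12.png;  python3 - <<'E'
from h import *
im,m=snap('wrist')
for r in place_of('wrist','handle_grip')[:1]: print(r['position'],at_z(m,r['position'],.107),r['conf'])
for r in regions_of('wrist','handle_grip')[:1]: print(r['extent'],r['conf'])
E
```

```text
tcp [ 0.5622 -0.372   0.2416] yaw 90.96 open 0.052153639557485476 52.7
[322.5, 231.8] [ 0.56020672 -0.37194359  0.107     ] 0.89
```

View pics/w12.png

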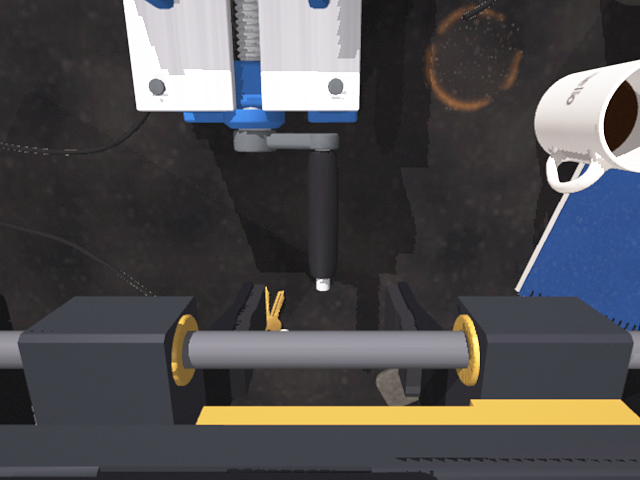

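Emit:
carry_out([
  {"delta_pos": [0, -2, 30], "twist": [0, 0, 0], "fingers": 0.6},
  {"delta_pos": [0, 0, 35], "twist": [0, 0, 0], "fingers": 0.6},
  {"delta_pos": [0, 0, 35], "twist": [0, 0, 0], "fingers": 0.6},
  {"delta_pos": [0, 0, 28], "twist": [0, 0, 0], "fingers": 0.6},
  {"delta_pos": [0, 0, 10], "twist": [0, 0, 0], "fingers": 0.6},
  {"delta_pos": [0, 0, 0], "twist": [0, 0, 0], "fingers": 0.6},
  {"delta_pos": [0, 0, 0], "twist": [0, 0, 0], "fingers": 0},
  {"delta_pos": [0, 0, 0], "twist": [0, 0, 0], "fingers": 0},
  {"delta_pos": [0, 0, 0], "twist": [0, 0, 0], "fingers": 0},
  {"delta_pos": [0, 0, 0], "twist": [0, 0, 0], "fingers": 0},
  {"delta_pos": [0, 0, 0], "twist": [0, 0, 0], "fingers": 0},
  {"delta_pos": [0, 0, 0], "twist": [0, 0, 0], "fingers": 0},
  {"delta_pos": [0, 0, 0], "twist": [0, 0, 0], "fingers": 0},
  {"delta_pos": [0, 0, 0], "twist": [0, 0, 0], "fingers": 0},
  {"delta_pos": [0, 0, 0], "twist": [0, 0, 0], "fingers": 0},
], newtons=30)

```text
time: 54.25
position: [0.5603, -0.3722, 0.1042]
eef_rot: [2.2, 2.242, -0.0]
force: [-0.9, 0.1, 3.8]
opening: 0.0206
grip_force: 30.0
```

```bash
python3 - <<'E'
import numpy as np
# tool y = clamp +x, tool z = down; handle x=48 sin p, z=48 cos p
for p0 in (1.4,):
    p=p0+np.arange(21)*np.pi/10
    print([[round(float(a),1),round(float(b),1)] for a,b in zip(np.diff(48*np.sin(p)),-np.diff(48*np.cos(p)))])
E
```

```text
[[0.2, 15.0], [-4.4, 14.3], [-8.7, 12.3], [-12.0, 9.0], [-14.2, 4.8], [-15.0, 0.2], [-14.3, -4.4], [-12.3, -8.7], [-9.0, -12.0], [-4.8, -14.2], [-0.2, -15.0], [4.4, -14.3], [8.7, -12.3], [12.0, -9.0], [14.2, -4.8], [15.0, -0.2], [14.3, 4.4], [12.3, 8.7], [9.0, 12.0], [4.8, 14.2]]
```

Emit:
carry_out([
  {"delta_pos": [0, 0.2, 15.0], "twist": [0, 0, 0], "fingers": 0},
  {"delta_pos": [0, -4.4, 14.3], "twist": [0, 0, 0], "fingers": 0},
  {"delta_pos": [0, -8.7, 12.3], "twist": [0, 0, 0], "fingers": 0},
  {"delta_pos": [0, -12, 9], "twist": [0, 0, 0], "fingers": 0},
  {"delta_pos": [0, -14.2, 4.8], "twist": [0, 0, 0], "fingers": 0},
  {"delta_pos": [0, 0, 0], "twist": [0, 0, 0], "fingers": 0},
  {"delta_pos": [0, 0, 0], "twist": [0, 0, 0], "fingers": 0},
])

```text
time: 54.83
position: [0.5201, -0.3731, 0.0465]
eef_rot: [-2.2, -2.241, 0.001]
force: [1.4, -1.9, -10.5]
opening: 0.0205
grip_force: 30.0
```

Emit:
carry_out([
  {"delta_pos": [0, -15, 1.7], "twist": [0, 0, 0], "fingers": 0},
  {"delta_pos": [0, -14.3, -4.4], "twist": [0, 0, 0], "fingers": 0},
  {"delta_pos": [0, -12.3, -8.7], "twist": [0, 0, 0], "fingers": 0},
  {"delta_pos": [0, -9, -12], "twist": [0, 0, 0], "fingers": 0},
  {"delta_pos": [0, -4.8, -14.2], "twist": [0, 0, 0], "fingers": 0},
  {"delta_pos": [0, 0, 0], "twist": [0, 0, 0], "fingers": 0},
])

```text
time: 55.33
position: [0.4658, -0.3739, 0.0884]
eef_rot: [2.2, 2.241, -0.001]
force: [-1.0, 0.9, 3.4]
opening: 0.0202
grip_force: 30.0
```

Emit:
carry_out([
  {"delta_pos": [0, -0.2, -15], "twist": [0, 0, 0], "fingers": 0},
  {"delta_pos": [0, 4.4, -14.3], "twist": [0, 0, 0], "fingers": 0},
  {"delta_pos": [0, 8.7, -12.3], "twist": [0, 0, 0], "fingers": 0},
  {"delta_pos": [0, 12, -9], "twist": [0, 0, 0], "fingers": 0},
  {"delta_pos": [0, 14.2, -4.8], "twist": [0, 0, 0], "fingers": 0},
  {"delta_pos": [0, 0, 0], "twist": [0, 0, 0], "fingers": 0},
])

```text
time: 55.83
position: [0.5052, -0.3731, 0.1411]
eef_rot: [-2.199, -2.243, 0.003]
force: [1.3, -2.4, -3.0]
opening: 0.0201
grip_force: 30.0
```

Emit:
carry_out([
  {"delta_pos": [0, 15, -0.2], "twist": [0, 0, 0], "fingers": 0},
  {"delta_pos": [0, 14.3, 4.4], "twist": [0, 0, 0], "fingers": 0},
  {"delta_pos": [0, 12.3, 8.7], "twist": [0, 0, 0], "fingers": 0},
  {"delta_pos": [0, 9, 12], "twist": [0, 0, 0], "fingers": 0},
  {"delta_pos": [0, 4.8, 14.2], "twist": [0, 0, 0], "fingers": 0},
  {"delta_pos": [0, 0, 0], "twist": [0, 0, 0], "fingers": 0},
])

```text
time: 56.33
position: [0.5611, -0.3722, 0.1]
eef_rot: [2.199, 2.242, 0.002]
force: [3.0, -3.7, -6.2]
opening: 0.0208
grip_force: 30.0
```

```bash
python3 - <<'E'
from h import *
im,m=snap('top')
for c,mm in(('top',m),('scene',snap('scene')[1])):
  for n in('jaw','fixed_jaw'):
    for r in place_of(c,n)[:1]: print(c,n,at_z(mm,r['position'],.12)[:2],round(r['conf'],2))
print(status.read_state()['position'],status.read_state()['force'])
E
```

```text
top jaw [ 0.50792897 -0.16819054] 0.63
top fixed_jaw [0.50527891 0.005305  ] 0.83
scene jaw [ 0.51666413 -0.16434922] 0.88
scene fixed_jaw [0.51248934 0.00074173] 0.59
[ 0.56065508 -0.37225418  0.10227175] [ 4.61139988 -1.89682162 -5.84288324]
```

Emit:
carry_out([
  {"delta_pos": [0, 0.2, 15.0], "twist": [0, 0, 0], "fingers": 0},
  {"delta_pos": [0, -4.4, 14.3], "twist": [0, 0, 0], "fingers": 0},
  {"delta_pos": [0, -8.7, 12.3], "twist": [0, 0, 0], "fingers": 0},
  {"delta_pos": [0, -12, 9], "twist": [0, 0, 0], "fingers": 0},
  {"delta_pos": [0, -14.2, 4.8], "twist": [0, 0, 0], "fingers": 0},
  {"delta_pos": [0, -15, 0.2], "twist": [0, 0, 0], "fingers": 0},
  {"delta_pos": [0, -14.3, -4.4], "twist": [0, 0, 0], "fingers": 0},
  {"delta_pos": [0, -12.3, -8.7], "twist": [0, 0, 0], "fingers": 0},
  {"delta_pos": [0, -9, -12], "twist": [0, 0, 0], "fingers": 0},
  {"delta_pos": [0, -4.8, -14.2], "twist": [0, 0, 0], "fingers": 0},
  {"delta_pos": [0, -0.2, -15], "twist": [0, 0, 0], "fingers": 0},
  {"delta_pos": [0, 4.4, -14.3], "twist": [0, 0, 0], "fingers": 0},
  {"delta_pos": [0, 8.7, -12.3], "twist": [0, 0, 0], "fingers": 0},
  {"delta_pos": [0, 12, -9], "twist": [0, 0, 0], "fingers": 0},
  {"delta_pos": [0, 14.2, -4.8], "twist": [0, 0, 0], "fingers": 0},
  {"delta_pos": [0, 15, -0.2], "twist": [0, 0, 0], "fingers": 0},
  {"delta_pos": [0, 14.3, 4.4], "twist": [0, 0, 0], "fingers": 0},
  {"delta_pos": [0, 12.3, 8.7], "twist": [0, 0, 0], "fingers": 0},
  {"delta_pos": [0, 9, 12], "twist": [0, 0, 0], "fingers": 0},
  {"delta_pos": [0, 4.8, 14.2], "twist": [0, 0, 0], "fingers": 0},
])

```text
time: 58.3
position: [0.5607, -0.3722, 0.1031]
eef_rot: [2.2, 2.241, -0.002]
force: [-3.0, -1.4, 5.2]
opening: 0.0202
grip_force: 30.0
```

Emit:
carry_out([
  {"delta_pos": [0, 0.2, 15.0], "twist": [0, 0, 0], "fingers": 0},
  {"delta_pos": [0, -4.4, 14.3], "twist": [0, 0, 0], "fingers": 0},
  {"delta_pos": [0, -8.7, 12.3], "twist": [0, 0, 0], "fingers": 0},
  {"delta_pos": [0, -12, 9], "twist": [0, 0, 0], "fingers": 0},
  {"delta_pos": [0, -14.2, 4.8], "twist": [0, 0, 0], "fingers": 0},
  {"delta_pos": [0, -15, 0.2], "twist": [0, 0, 0], "fingers": 0},
  {"delta_pos": [0, -14.3, -4.4], "twist": [0, 0, 0], "fingers": 0},
  {"delta_pos": [0, -12.3, -8.7], "twist": [0, 0, 0], "fingers": 0},
  {"delta_pos": [0, -9, -12], "twist": [0, 0, 0], "fingers": 0},
  {"delta_pos": [0, -4.8, -14.2], "twist": [0, 0, 0], "fingers": 0},
  {"delta_pos": [0, -0.2, -15], "twist": [0, 0, 0], "fingers": 0},
  {"delta_pos": [0, 4.4, -14.3], "twist": [0, 0, 0], "fingers": 0},
  {"delta_pos": [0, 8.7, -12.3], "twist": [0, 0, 0], "fingers": 0},
  {"delta_pos": [0, 12, -9], "twist": [0, 0, 0], "fingers": 0},
  {"delta_pos": [0, 14.2, -4.8], "twist": [0, 0, 0], "fingers": 0},
  {"delta_pos": [0, 15, -0.2], "twist": [0, 0, 0], "fingers": 0},
  {"delta_pos": [0, 14.3, 4.4], "twist": [0, 0, 0], "fingers": 0},
  {"delta_pos": [0, 12.3, 8.7], "twist": [0, 0, 0], "fingers": 0},
  {"delta_pos": [0, 9, 12], "twist": [0, 0, 0], "fingers": 0},
  {"delta_pos": [0, 4.8, 14.2], "twist": [0, 0, 0], "fingers": 0},
])

```text
time: 59.97
position: [0.5608, -0.3722, 0.1025]
eef_rot: [2.2, 2.242, -0.001]
force: [-5.4, -1.7, 5.6]
opening: 0.0204
grip_force: 30.0
```

```bash
python3 - <<'E'
from h import *
im,m=snap('top','t13.png')
for c,mm in(('top',m),('scene',snap('scene')[1])):
  for n in('jaw','fixed_jaw'):
    for r in place_of(c,n)[:1]: print(c,n,at_z(mm,r['position'],.12)[:2],round(r['conf'],2))
  for r in place_of(c,'stave_a'): print(c,at_z(mm,r['position'],.135)[:2],round(r['conf'],2))
s=status.read_state();print(s['position'],s['force'],s['time'],s['grip_force'])
cv2.imwrite('pics/t13c.png',cv2.resize(im[195:295,305:530],None,fx=3.5,fy=3.5,interpolation=cv2.INTER_CUBIC)[:,:,::-1])
E
```

```text
top jaw [ 0.50939841 -0.13344595] 0.91
top fixed_jaw [0.49758158 0.00311952] 0.86
top [ 0.51938087 -0.12052541] 0.82
top [ 0.50712769 -0.02143765] 0.78
top [ 0.50180841 -0.0534192 ] 0.73
top [ 0.50766045 -0.09067269] 0.57
scene jaw [ 0.51056305 -0.13417311] 0.75
scene fixed_jaw [ 0.51823066 -0.09876798] 0.69
scene [ 0.51044711 -0.08788815] 0.86
scene [ 0.51315134 -0.11636048] 0.68
scene [ 0.50455538 -0.05600481] 0.65
[ 0.56082092 -0.37223099  0.10128293] [ 4.203424   -3.14387835 -5.47703747] 60.3667 30.031272880733013
```

View pics/t13c.png

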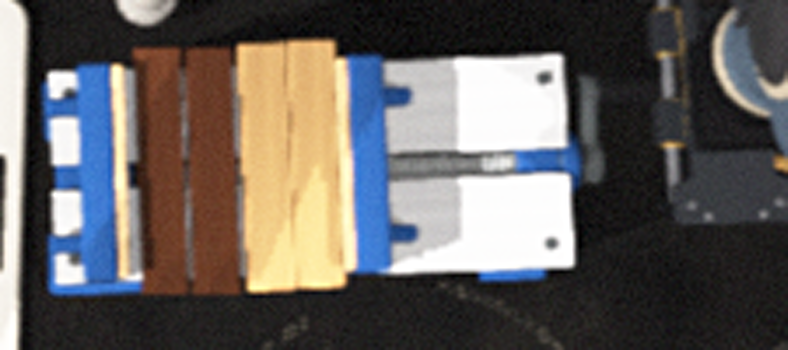

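Emit:
carry_out([
  {"delta_pos": [0, 0.2, 15.0], "twist": [0, 0, 0], "fingers": 0},
  {"delta_pos": [0, -4.4, 14.3], "twist": [0, 0, 0], "fingers": 0},
  {"delta_pos": [0, -8.7, 12.3], "twist": [0, 0, 0], "fingers": 0},
  {"delta_pos": [0, -12, 9], "twist": [0, 0, 0], "fingers": 0},
  {"delta_pos": [0, -14.2, 4.8], "twist": [0, 0, 0], "fingers": 0},
  {"delta_pos": [0, -15, 0.2], "twist": [0, 0, 0], "fingers": 0},
  {"delta_pos": [0, -14.3, -4.4], "twist": [0, 0, 0], "fingers": 0},
  {"delta_pos": [0, -12.3, -8.7], "twist": [0, 0, 0], "fingers": 0},
  {"delta_pos": [0, -9, -12], "twist": [0, 0, 0], "fingers": 0},
  {"delta_pos": [0, -4.8, -14.2], "twist": [0, 0, 0], "fingers": 0},
  {"delta_pos": [0, -0.2, -15], "twist": [0, 0, 0], "fingers": 0},
  {"delta_pos": [0, 4.4, -14.3], "twist": [0, 0, 0], "fingers": 0},
  {"delta_pos": [0, 8.7, -12.3], "twist": [0, 0, 0], "fingers": 0},
  {"delta_pos": [0, 12, -9], "twist": [0, 0, 0], "fingers": 0},
  {"delta_pos": [0, 14.2, -4.8], "twist": [0, 0, 0], "fingers": 0},
  {"delta_pos": [0, 0, 0], "twist": [0, 0, 0], "fingers": 0},
])

```text
time: 61.7
position: [0.5045, -0.3732, 0.1408]
eef_rot: [-2.199, -2.242, 0.003]
force: [-1.8, -3.3, 0.7]
opening: 0.0208
grip_force: 30.0
```

```bash
python3 - <<'E'
from h import *
im,m=snap('top')
for c,mm in(('top',m),('scene',snap('scene')[1])):
  for n in('jaw','fixed_jaw'):
    for r in place_of(c,n)[:1]: print(c,n,at_z(mm,r['position'],.12)[:2],round(r['conf'],2))
s=status.read_state();print(s['position'],s['force'],s['time'],s['grip_force'])
p=1.4+3*np.pi/2+np.arange(31)*np.pi/30
print([[round(float(a),1),round(float(b),1)] for a,b in zip(np.diff(48*np.sin(p)),-np.diff(48*np.cos(p)))])
E
```

```text
top jaw [ 0.51322136 -0.12681459] 0.67
top fixed_jaw [0.50508624 0.00785879] 0.7
scene jaw [ 0.50672478 -0.11636065] 0.92
scene fixed_jaw [ 0.50750353 -0.00512149] 0.97
[ 0.50451365 -0.37314376  0.14091447] [ 1.50890167 -3.00459733 -1.26740528] 62.0 30.010761693120003
[[5.0, -0.6], [5.0, -0.1], [5.0, 0.5], [4.9, 1.0], [4.8, 1.5], [4.6, 2.0], [4.4, 2.5], [4.1, 2.9], [3.8, 3.3], [3.4, 3.7], [3.0, 4.0], [2.6, 4.3], [2.1, 4.6], [1.6, 4.8], [1.1, 4.9], [0.6, 5.0], [0.1, 5.0], [-0.5, 5.0], [-1.0, 4.9], [-1.5, 4.8], [-2.0, 4.6], [-2.5, 4.4], [-2.9, 4.1], [-3.3, 3.8], [-3.7, 3.4], [-4.0, 3.0], [-4.3, 2.6], [-4.6, 2.1], [-4.8, 1.6], [-4.9, 1.1]]
```

Emit:
carry_out([
  {"delta_pos": [0, 5, -0.6], "twist": [0, 0, 0], "fingers": 0},
  {"delta_pos": [0, 5, -0.1], "twist": [0, 0, 0], "fingers": 0},
  {"delta_pos": [0, 5, 0.5], "twist": [0, 0, 0], "fingers": 0},
  {"delta_pos": [0, 4.9, 1], "twist": [0, 0, 0], "fingers": 0},
  {"delta_pos": [0, 4.8, 1.5], "twist": [0, 0, 0], "fingers": 0},
  {"delta_pos": [0, 4.6, 2], "twist": [0, 0, 0], "fingers": 0},
  {"delta_pos": [0, 4.4, 2.5], "twist": [0, 0, 0], "fingers": 0},
  {"delta_pos": [0, 4.1, 2.9], "twist": [0, 0, 0], "fingers": 0},
])

```text
time: 62.67
position: [0.5429, -0.3725, 0.1316]
eef_rot: [2.2, 2.242, -0.001]
force: [-3.6, -1.0, 4.9]
opening: 0.02
grip_force: 30.0
```

Emit:
carry_out([
  {"delta_pos": [0, 3.8, 3.3], "twist": [0, 0, 0], "fingers": 0},
  {"delta_pos": [0, 3.4, 3.7], "twist": [0, 0, 0], "fingers": 0},
  {"delta_pos": [0, 3, 4], "twist": [0, 0, 0], "fingers": 0},
  {"delta_pos": [0, 2.6, 4.3], "twist": [0, 0, 0], "fingers": 0},
  {"delta_pos": [0, 2.1, 4.6], "twist": [0, 0, 0], "fingers": 0},
])

```text
time: 63.08
position: [0.5582, -0.3722, 0.1113]
eef_rot: [2.2, 2.242, 0.001]
force: [-1.8, -2.6, 4.8]
opening: 0.0201
grip_force: 30.0
```

Emit:
carry_out([
  {"delta_pos": [0, 1.6, 4.8], "twist": [0, 0, 0], "fingers": 0},
  {"delta_pos": [0, 1.1, 4.9], "twist": [0, 0, 0], "fingers": 0},
])

```text
time: 63.25
position: [0.5609, -0.3722, 0.1016]
eef_rot: [2.2, 2.241, 0.001]
force: [-1.8, -2.7, 4.8]
opening: 0.0206
grip_force: 30.0
```

```bash
python3 - <<'E'
from h import *
for c in('top','scene'):
  im,mm=snap(c)
  for n in('jaw','fixed_jaw'):
    for r in place_of(c,n)[:1]: print(c,n,at_z(mm,r['position'],.12)[:2],round(r['conf'],2))
  if c=='top': cv2.imwrite('pics/t14c.png',cv2.resize(im[195:295,305:440],None,fx=5,fy=5,interpolation=cv2.INTER_CUBIC)[:,:,::-1])
s=status.read_state();print(s['position'],s['force'],s['time'],s['grip_force'])
E
```

```text
top jaw [ 0.50568315 -0.11828336] 0.84
top fixed_jaw [0.49392324 0.00665858] 0.76
scene jaw [0.50283656 0.00433346] 0.71
scene fixed_jaw [0.50975224 0.00673699] 0.63
[ 0.56090334 -0.37215255  0.10105634] [ 4.22939458 -3.81935637 -4.70401436] 63.55 30.025232657790184
```

View pics/t14c.png

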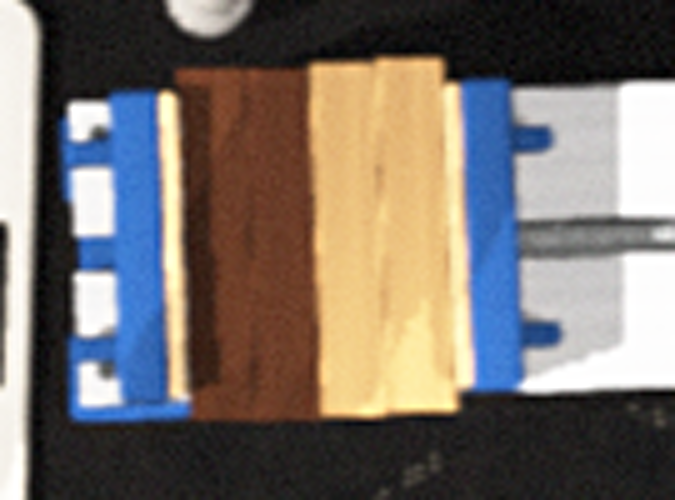

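Emit:
carry_out([
  {"delta_pos": [0, 0.6, 5], "twist": [0, 0, 0], "fingers": 0},
  {"delta_pos": [0, 0.1, 5], "twist": [0, 0, 0], "fingers": 0},
])

```text
time: 63.72
position: [0.5615, -0.3722, 0.0925]
eef_rot: [2.199, 2.241, 0.001]
force: [-0.5, -4.2, 4.7]
opening: 0.02
grip_force: 30.0
```

Emit:
carry_out([
  {"delta_pos": [0, -0.5, 5], "twist": [0, 0, 0], "fingers": 0},
])

```text
time: 63.8
position: [0.5611, -0.3721, 0.0873]
eef_rot: [2.199, 2.241, 0.001]
force: [2.1, -2.5, 4.9]
opening: 0.0201
grip_force: 30.0
```

Emit:
carry_out([
  {"delta_pos": [0, -1, 4.9], "twist": [0, 0, 0], "fingers": 0},
])

```text
time: 63.88
position: [0.5602, -0.3722, 0.0822]
eef_rot: [2.199, 2.241, 0.002]
force: [1.1, -3.5, 4.1]
opening: 0.0203
grip_force: 30.0
```

Emit:
carry_out([
  {"delta_pos": [0, -1.5, 4.8], "twist": [0, 0, 0], "fingers": 0},
])

```text
time: 63.97
position: [0.5587, -0.3722, 0.0772]
eef_rot: [2.199, 2.241, 0.002]
force: [2.4, -3.5, 3.6]
opening: 0.0203
grip_force: 30.0
```

Emit:
carry_out([
  {"delta_pos": [0, -2, 4.6], "twist": [0, 0, 0], "fingers": 0},
])

```text
time: 64.05
position: [0.5567, -0.3722, 0.0725]
eef_rot: [2.199, 2.241, 0.002]
force: [3.2, -3.5, 4.5]
opening: 0.0203
grip_force: 30.0
```

Emit:
carry_out([
  {"delta_pos": [0, -1.2, 2.2], "twist": [0, 0, 0], "fingers": 0},
])

```text
time: 64.13
position: [0.5551, -0.3722, 0.0697]
eef_rot: [2.199, 2.241, 0.002]
force: [3.3, -2.6, 3.2]
opening: 0.0204
grip_force: 30.0
```

Emit:
carry_out([
  {"delta_pos": [0, -1.3, 2.2], "twist": [0, 0, 0], "fingers": 0},
])

```text
time: 64.22
position: [0.554, -0.3722, 0.0679]
eef_rot: [2.199, 2.241, 0.002]
force: [3.9, -4.7, 3.3]
opening: 0.0202
grip_force: 30.0
```

Emit:
carry_out([
  {"delta_pos": [0, -1.4, 2.1], "twist": [0, 0, 0], "fingers": 0},
])

```text
time: 64.3
position: [0.5527, -0.3723, 0.0659]
eef_rot: [2.199, 2.241, 0.002]
force: [3.8, -3.5, 4.1]
opening: 0.0202
grip_force: 30.0
```

Emit:
carry_out([
  {"delta_pos": [0, -1.5, 2], "twist": [0, 0, 0], "fingers": 0},
])

```text
time: 64.38
position: [0.5512, -0.3723, 0.0639]
eef_rot: [2.199, 2.241, 0.002]
force: [4.5, -4.0, 3.4]
opening: 0.0203
grip_force: 30.0
```

Emit:
carry_out([
  {"delta_pos": [0, -1.6, 1.9], "twist": [0, 0, 0], "fingers": 0},
])

```text
time: 64.47
position: [0.5497, -0.3723, 0.0621]
eef_rot: [2.199, 2.241, 0.002]
force: [3.7, -3.9, 2.2]
opening: 0.0203
grip_force: 30.0
```

Emit:
carry_out([
  {"delta_pos": [0, -1.7, 1.8], "twist": [0, 0, 0], "fingers": 0},
])

```text
time: 64.55
position: [0.5481, -0.3724, 0.0602]
eef_rot: [2.199, 2.241, 0.003]
force: [4.7, -3.9, 2.8]
opening: 0.0205
grip_force: 30.0
```

Emit:
carry_out([
  {"delta_pos": [0, -1.8, 1.7], "twist": [0, 0, 0], "fingers": 0},
])

```text
time: 64.63
position: [0.5464, -0.3724, 0.0586]
eef_rot: [2.199, 2.241, 0.003]
force: [5.5, -4.3, 5.0]
opening: 0.0204
grip_force: 30.0
```

Emit:
carry_out([
  {"delta_pos": [0, -1.8, 1.6], "twist": [0, 0, 0], "fingers": 0},
])

```text
time: 64.72
position: [0.5455, -0.3724, 0.0577]
eef_rot: [2.198, 2.24, 0.005]
force: [6.3, -2.9, 8.2]
opening: 0.0205
grip_force: 29.9
```

Emit:
carry_out([
  {"delta_pos": [0, 0, 0], "twist": [0, 0, 0], "fingers": 0},
])

```text
time: 64.8
position: [0.5454, -0.3724, 0.0577]
eef_rot: [2.198, 2.24, 0.005]
force: [4.5, -3.4, 3.9]
opening: 0.0208
grip_force: 30.0
```

Emit:
carry_out([
  {"delta_pos": [0, -1, 0.9], "twist": [0, 0, 0], "fingers": 0},
])

```text
time: 64.88
position: [0.5453, -0.3723, 0.0574]
eef_rot: [2.196, 2.239, 0.006]
force: [6.2, -3.6, 8.8]
opening: 0.0206
grip_force: 29.9
```

Emit:
carry_out([
  {"delta_pos": [0, 0, 0], "twist": [0, 0, 0], "fingers": 0},
])

```text
time: 64.97
position: [0.5452, -0.3724, 0.0575]
eef_rot: [2.196, 2.239, 0.006]
force: [5.1, -4.1, 5.2]
opening: 0.0204
grip_force: 30.0
```

Emit:
carry_out([
  {"delta_pos": [0, -1, 0.9], "twist": [0, 0, 0], "fingers": 0},
])

```text
time: 65.05
position: [0.5449, -0.3723, 0.0571]
eef_rot: [2.195, 2.238, 0.008]
force: [5.8, -3.1, 9.0]
opening: 0.0201
grip_force: 29.9
```

Emit:
carry_out([
  {"delta_pos": [0, 0, 0], "twist": [0, 0, 0], "fingers": 0},
])

```text
time: 65.13
position: [0.5449, -0.3724, 0.0571]
eef_rot: [2.196, 2.238, 0.007]
force: [6.1, -3.8, 6.8]
opening: 0.0203
grip_force: 29.9
```

Emit:
carry_out([
  {"delta_pos": [0, 0, 0], "twist": [0, 0, 0], "fingers": 0.6},
  {"delta_pos": [0, 0, 0], "twist": [0, 0, 0], "fingers": 0.6},
  {"delta_pos": [0, 0, 0], "twist": [0, 0, 0], "fingers": 0.6},
  {"delta_pos": [0, 0, 0], "twist": [0, 0, 0], "fingers": 0.6},
  {"delta_pos": [0, 0, 0], "twist": [0, 0, 0], "fingers": 0.6},
  {"delta_pos": [0, 0, 0], "twist": [0, 0, 0], "fingers": 0.6},
  {"delta_pos": [0, 0, -15], "twist": [0, 0, 0], "fingers": 0.6},
  {"delta_pos": [0, 0, -35], "twist": [0, 0, 0], "fingers": 0.6},
  {"delta_pos": [0, 0, -40], "twist": [0, 0, 0], "fingers": 0.6},
  {"delta_pos": [0, 0, -40], "twist": [0, 0, 0], "fingers": 0.6},
  {"delta_pos": [0, 0, -40], "twist": [0, 0, 0], "fingers": 0.6},
  {"delta_pos": [0, 0, -40], "twist": [0, 0, 0], "fingers": 0.6},
  {"delta_pos": [0, 0, 0], "twist": [0, 0, 0], "fingers": 0.6},
  {"delta_pos": [0, 0, 0], "twist": [0, 0, 0], "fingers": 0.6},
])

```text
time: 66.3
position: [0.5429, -0.3719, 0.2694]
eef_rot: [2.196, 2.239, 0.002]
force: [-0.4, 0.3, 0.3]
opening: 0.0519
grip_force: 0.0
```

```bash
python3 - <<'E'
from h import *
im,m=snap('top')
for n,z in(('marker',.012),('spice_jar',.012),('basket',0),('handle_grip',.055),('stave_a',.135),('jaw',.12),('fixed_jaw',.12),('salt',0)):
  for r in place_of('top',n)[:4]:
    if r['conf']>.4: print(n,at_z(m,r['position'],z)[:2],round(r['conf'],2))
print(status.read_state()['position'])
a=cv2.resize(im[180:300,120:460],None,fx=2.3,fy=2.3,interpolation=cv2.INTER_CUBIC)
cv2.imwrite('pics/t15.png',a[:,:,::-1])
E
```

```text
marker [0.53622052 0.43714223] 0.7
spice_jar [0.52738533 0.40391367] 0.83
basket [0.54268983 0.43475416] 0.69
handle_grip [ 0.55193218 -0.37292675] 0.8
handle_grip [5.06395367e-01 1.72531291e-04] 0.43
stave_a [ 0.51003397 -0.10058387] 0.98
stave_a [ 0.50876387 -0.0196343 ] 0.79
stave_a [ 0.50833334 -0.0769343 ] 0.56
jaw [ 0.51312942 -0.11776646] 0.76
fixed_jaw [0.50220245 0.00164863] 0.58
fixed_jaw [ 0.49900206 -0.09981331] 0.51
salt [ 0.6490688  -0.02868042] 0.47
[ 0.54134214 -0.37224299  0.2644442 ]
```

View pics/t15.png

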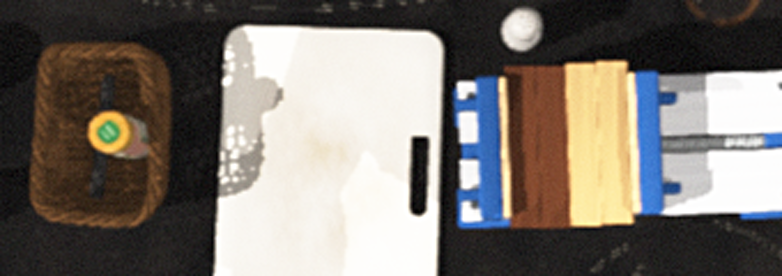

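```bash
python3 - <<'E'
from h import *
im,m=snap('wrist')
for r in place_of('wrist','handle_grip')[:1]: print(at_z(m,r['position'],.0595),r['conf'])
for r in place_of('wrist','jaw')[:1]: print('jaw',at_z(m,r['position'],.12),r['conf'])
E
```

```text
[ 0.54820898 -0.37181622  0.0595    ] 0.62
```

Emit:
carry_out([
  {"delta_pos": [0, 4, 40], "twist": [0, 0, 0], "fingers": 0.6},
  {"delta_pos": [0, 0, 40], "twist": [0, 0, 0], "fingers": 0.6},
  {"delta_pos": [0, 0, 40], "twist": [0, 0, 0], "fingers": 0.6},
  {"delta_pos": [0, 0, 40], "twist": [0, 0, 0], "fingers": 0.6},
  {"delta_pos": [0, 0, 35], "twist": [0, 0, 0], "fingers": 0.6},
  {"delta_pos": [0, 0, 10], "twist": [0, 0, 0], "fingers": 0.6},
  {"delta_pos": [0, 0, 0], "twist": [0, 0, 0], "fingers": 0.6},
  {"delta_pos": [0, 0, 0], "twist": [0, 0, 0], "fingers": 0.6},
], newtons=30)

```text
time: 67.57
position: [0.5467, -0.3723, 0.0615]
eef_rot: [2.199, 2.242, 0.002]
force: [0.4, -1.0, 0.3]
opening: 0.0523
grip_force: 0.0
```

Emit:
carry_out([
  {"delta_pos": [0, 0, 0], "twist": [0, 0, 0], "fingers": 0},
  {"delta_pos": [0, 0, 0], "twist": [0, 0, 0], "fingers": 0},
  {"delta_pos": [0, 0, 0], "twist": [0, 0, 0], "fingers": 0},
  {"delta_pos": [0, 0, 0], "twist": [0, 0, 0], "fingers": 0},
  {"delta_pos": [0, 0, 0], "twist": [0, 0, 0], "fingers": 0},
  {"delta_pos": [0, 0, 0], "twist": [0, 0, 0], "fingers": 0},
  {"delta_pos": [0, 0, 0], "twist": [0, 0, 0], "fingers": 0},
  {"delta_pos": [0, 0, 0], "twist": [0, 0, 0], "fingers": 0},
  {"delta_pos": [0, 0, 0], "twist": [0, 0, 0], "fingers": 0},
], newtons=30)

```text
time: 68.32
position: [0.5457, -0.3724, 0.0607]
eef_rot: [2.2, 2.242, -0.0]
force: [-1.7, -0.1, 3.9]
opening: 0.0208
grip_force: 30.0
```

Emit:
carry_out([
  {"delta_pos": [0, -1.5, 1.4], "twist": [0, 0, 0], "fingers": 0},
])

```text
time: 68.4
position: [0.5456, -0.3724, 0.0604]
eef_rot: [2.198, 2.24, 0.003]
force: [-0.5, 0.5, 12.9]
opening: 0.0207
grip_force: 30.0
```

Emit:
carry_out([
  {"delta_pos": [0, -1, 0.9], "twist": [0, 0, 0], "fingers": 0},
  {"delta_pos": [0, 0, 0], "twist": [0, 0, 0], "fingers": 0},
])

```text
time: 68.57
position: [0.5456, -0.3724, 0.0605]
eef_rot: [2.197, 2.239, 0.004]
force: [0.0, 0.2, 10.1]
opening: 0.0209
grip_force: 30.0
```

Emit:
carry_out([
  {"delta_pos": [0, 0, 0], "twist": [0, 0, 0], "fingers": 0.6},
  {"delta_pos": [0, 0, 0], "twist": [0, 0, 0], "fingers": 0.6},
  {"delta_pos": [0, 0, 0], "twist": [0, 0, 0], "fingers": 0.6},
  {"delta_pos": [0, 0, 0], "twist": [0, 0, 0], "fingers": 0.6},
  {"delta_pos": [0, 0, 0], "twist": [0, 0, 0], "fingers": 0.6},
  {"delta_pos": [0, 0, 0], "twist": [0, 0, 0], "fingers": 0.6},
  {"delta_pos": [0, 0, -15], "twist": [0, 0, 0], "fingers": 0.6},
  {"delta_pos": [0, 0, -35], "twist": [0, 0, 0], "fingers": 0.6},
  {"delta_pos": [0, 0, -40], "twist": [0, 0, 0], "fingers": 0.6},
  {"delta_pos": [0, 0, -40], "twist": [0, 0, 0], "fingers": 0.6},
  {"delta_pos": [0, 0, -40], "twist": [0, 0, 0], "fingers": 0.6},
  {"delta_pos": [0, 0, 0], "twist": [0, 0, 0], "fingers": 0.6},
  {"delta_pos": [0, 0, 0], "twist": [0, 0, 0], "fingers": 0.6},
])

```text
time: 69.65
position: [0.5447, -0.3722, 0.2322]
eef_rot: [2.196, 2.238, 0.002]
force: [-0.4, -0.1, -0.6]
opening: 0.0523
grip_force: 0.0
```

```bash
python3 -c "
from bench import robot
print(robot.job_done())"
```

```text
the job is handed in; nothing more can be done
None
```

I handed the job in at about 70 s, and no verdict came back: the spice jar and marker are in the basket, and all four staves are clamped side by side against the fixed jaw, held with roughly 70–110 N judging by the crank force.

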